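# Unlock the waste caddy, push a finished jar through its flap, lock it again

### The job

Throw away the finished spice jar that stands on its own on the open worktop, left of the waste caddy, and leave the other things where they are. With a fingertip, slide the caddy's small flush lock tab fully along its slot to unlock the flap, then push the jar right through the sprung flap so that it drops inside and the flap shuts behind it. Finally slide the tab fully back to lock the caddy.

Things in the scene. Friction and masses are not known exactly. Their poses are not given: they have to be found in the camera images.
- caddy: Waste caddy: hollow grey box with a sloping white face, fixed, 220 deep (x) x 200 wide (y) x 256 high, front wall 130 high. Origin: centre of its underside; +x from front to back, y to the left, z up. From the top of the front wall the white face rises backwards at 35 degrees to the horizontal over a depth of 180; then a flat top 40 deep.
- fascia: The caddy's sloping white face, 220 up the slope x 198 wide. Origin: middle of its lower edge, on the surface; +x up the slope, +y to the left, +z straight out of the face (35 degrees from vertical, leaning to the robot). It holds the lock's slot below and the flap above; fingers and jar go in along its -z.
- lock (a joint): Slide of the lock tab, m: 0 = locked (its tongue lies behind the flap's lower edge and stops it), 0.022 = fully unlocked; grows as the tab moves along +y of the face (left). About 2 N of friction, no spring: stays where it is left; hard stops at both ends.
- lock_tab (a point): Centre of the tab's top. Aluminium tab, 16 (face y) x 26 (face x) x 9 high, flush with the face, in a recessed slot 28 wide (face x 31 to 59), 130 long (face y -51 to 79), 10 deep. Tab centre: face x 45, y 3 locked, 25 unlocked. 46 mm or more of empty slot on either side: dip a fingertip in beside the tab and push its end (from its right to unlock, from its left to lock).
- opening (a point): Centre of the square flap opening, on the face's surface: 62 x 62 (face x 80 to 142, y -51 to 11), with walls 24 deep behind the face, so a jar must go in about square to the face; hollow caddy beyond.
- flap (a joint): Aluminium flap 60 x 60 x 4 that fills the opening, rad: 0 = shut, to 1.45 inwards; hinged at its upper edge. A spring shuts it (0.024 N m shut, 0.04 open: 2 to 5 N on a jar in the middle). It may pinch the jar, which then has to be pushed on from behind until its cap is 30 to 35 mm below the face.
- jar_mid (a point): The spice jar to throw away (glass, red cap), upright on the open worktop left of the caddy: round, 42 across the glass, 45 across the cap (top 21), 106 high, 0.1 to 0.2 kg. The point is its centre, 53 above its foot; z is its axis, foot to cap.
- lemon: Bystander, loose, to be left alone: a yellow lemon, 71x53x51, on the worktop left of the caddy and in front; origin under its middle (sizes in mm).
- avocado: Bystander, loose, to be left alone: a dark green avocado, 101x68x68 (long along x), further back; origin under its middle (sizes in mm).
- flat_tin: Bystander, loose, to be left alone: a flat oblong food tin, 63 (x) x 105 (y) x 26 high, further back; origin under its middle (sizes in mm).
- tape: Bystander, loose, to be left alone: a roll of beige tape lying flat, 98 across, 25 high, right of the caddy; origin under its middle (sizes in mm).
- jar: The same jar, origin at the centre of its foot.
Mind the look-alikes: they are no part of the job. What is shaped like the jar but turquoise is not meant.

How it is judged (in metres and radians):
On the way, in this order (a step that is already met when the one before it is completed fails the run):
1. the lock tab is fully unlocked (18 mm of its 22 mm or more) (value of joint lock above 0.018 m), for 0.1 s.
2. the jar is inside the caddy and the flap has shut behind it (x of jar_mid in the frame of caddy between -0.105 and 0.105 m and y of jar_mid in the frame of caddy between -0.097 and 0.097 m and z of jar_mid in the frame of caddy between 0 and 0.11 m and value of joint flap below 0.08 rad), for 0.2 s.
At the end, for the whole second after the job is handed in: The jar lies at rest inside the caddy (its centre between the walls and less than 110 mm above the worktop), the flap is shut (within 0.08 rad) and the tab is back at the locked end (within 4 mm) (all of step 2 and value of joint lock below 0.004 m and linear speed of jar below 0.03 m/s); the robot touches nothing.
It fails at once if one of the loose bystanders (lemon, avocado, flat tin, tape) is moved by more than 30 mm (distance of any of lemon, avocado, flat_tin, tape from where it was at the start of the episode above 0.03 m).
It also fails if it takes over 67 s, if anything falls off the work surface, if the arm or the gripper's body presses on something with over 40 N, if the wrist force passes 120 N, or if a joint passes its speed limit or range.

### The arm

A 6-joint arm with a two-finger parallel gripper is mounted at the origin on a cart in front of the work surface, level with it; the furniture and walls round the work are solid. World frame = base frame: x ahead of the robot, y to its left, z up, the work surface at z = 0. Lengths are in m, angles in degrees, forces in N, time in s.
With the tool pointing down it reaches from about 0.275 to 0.825 m from the base axis. Payload 5.2 kg.
Tool frame: the origin (TCP) lies on the centre line of the jaws, within the pads' length; the fingertips stand 14 mm ahead of it and the grasp point (between the pads) lies 5 mm behind it; z points along the fingers, x is the direction in which the jaws open and shut, and the axes are right-handed (so a half turn about z gives the same grasp; the last joint's range is limited). The gripper opens to 93 mm and grips with 3 to 60 N. Pads are 15 mm wide; open, the fingers measure 128 mm over their backs; the gripper's body (75 mm by 188 mm) begins 65 mm behind the grasp point.
Start: joints at [-76.02, 14.817, 87.949, -0, 77.235, -11.62], TCP at [0.238, -0.496, 0.233] pointing down, gripper open.
Joint ranges: [-179.93, 179.93], [-52.35, 119.4], [10.71, 147.94], [-69.91, 249.91], [12.55, 155.21], [-178.61, 178.61]. Speed limits (degrees/s): [147.25, 147.25, 180, 180, 180, 180].

### API

Orientations are given as a 3x3 rotation matrix whose columns are the frame's x, y, z axes.
In Python, from workcell import * gives the robot as it stands.
- The arm moves only by the shell command python3 -m creep 'ROWS'. ROWS is JSON, a list of rows, each an object of numbers: "x", "y", "z": the shift along the tool's x, y, z normalised to -1 to 1, where 1 is 250 mm; "rx", "ry", "rz": the turn, a rotation vector about the tool's x, y, z normalised to -1 to 1, where 1 is 1.5 rad; "grip": the gripper command: -1 is fully open, 1 is shut, values between are in proportion. A call has exactly 8 rows; each row is the pose to reach, as a shift and turn from the pose measured when the call began, along the tool's axes at that moment; what a row does not reach only later rows make up. A row lasts 1/12 s, in which the tool goes at most 41.7 mm and 7.16 degrees, less where a joint would pass 70% of its speed; a pose out of reach is approached as far as the arm can. A call with a number of a shift or a turn outside -1 to 1 is refused whole. A call with a gripper value outside its range is refused whole. The fingers move at their own pace and stop on an object; the grip force is fixed at half the most. Time passes only in rows, so rows that repeat a pose let the fingers close, or fill a call up. It gives the time, the measured TCP pose, the force and the opening at its end, in the units of the state.
- observe(): the state, without advancing time (a new reading comes with each control period).
- read_camera(name): name is "scene" or "top" or "wrist"; returns the picture (384x512x3 uint8, red, green, blue); there is no depth.
- calibration(name): a dict with "fovy" (degrees; the focal length in pixels is half the picture's height over the tangent of half this angle, whatever the lens; pixels are square), "cx", "cy" (the principal point, pixels), "T" (4x4, takes a point from camera to world coordinates). Camera axes: x right, y down, z forward; pixel columns grow to the right and rows downward; lengths in m; the calibration is good to about 2 mm. A picture is of the moment at which its call begins: read the wrist's pose just before it. calibration takes no time and is no camera call; for the wrist camera it gives the pose at the moment of the call.
- hand_in(): hands the job in, once; it reports no verdict.
The state is a dict: "clock": time; "qpos": joint angles; "qvel": joint speeds; "effort": joint torques, N m; "tool_pos": TCP position; "eef_rot": TCP orientation; "force": force on the tool from outside, world axes, zero at the start; "wrist_torque": the same for the moment, N m; "finger_gap": finger opening in m.
Only numpy, scipy, OpenCV 4.12 (cv2) and the standard library are available. Lean on these libraries where they do the work, as an engineer would, in place of code of your own. Each camera call takes 0.05 s, during which the arm holds its last target.

## Working session

There is one attempt and no reset: what is moved stays moved. The work goes in short steps, Python scripts to look and compute and a shell command to move; the robot and the scene stay as the last step left them, time stands still between calls to the robot, and variables do not carry over. Pictures are saved under pics/ and viewed, and the job is handed in when it is done.

```bash
ls; mkdir -p pics
python3 - <<'E'
from workcell import *
import cv2
s=observe();print(s)
for n in("scene","top","wrist"):
    c=calibration(n);print(n,c)
    cv2.imwrite(f"pics/{n}0.png",read_camera(n)[:,:,::-1])
E
```

```text
pics
{'clock': 0.0, 'qpos': array([-7.60218995e+01,  1.48568767e+01,  8.80088309e+01,  7.96755553e-04,
        7.72337097e+01, -1.16193153e+01]), 'qvel': array([ 0.02712069, -0.18423684,  0.02757709,  0.05616227,  0.02025785,
        0.04481841]), 'effort': array([ 1.39732271e-05, -4.37310398e+01, -2.84002411e+01,  7.18377787e-02,
        4.10637504e-02, -1.56751835e-04]), 'tool_pos': array([ 0.23752975, -0.49551134,  0.23185579]), 'eef_rot': array([[ 4.32041947e-01, -9.01853420e-01, -4.05969086e-04],
       [-9.01851915e-01, -4.32041985e-01,  1.68705492e-03],
       [-1.69687194e-03, -3.62754492e-04, -9.99998495e-01]]), 'force': array([ 0.76593663,  0.54634424, -0.13564884]), 'wrist_torque': array([-0.04806112,  0.00967353, -0.0305297 ]), 'finger_gap': 0.09293274897808065}
scene {'fovy': 44.439298454411244, 'cx': 253.21252210690633, 'cy': 188.07325882486265, 'T': array([[-0.83022314, -0.23803764,  0.50405121, -0.3097014 ],
       [-0.5573899 ,  0.34349421, -0.75586257,  1.16071709],
       [ 0.00678507, -0.90848765, -0.41785662,  0.82944727],
       [ 0.        ,  0.        ,  0.        ,  1.        ]])}
top {'fovy': 50.712254871140594, 'cx': 259.7977105940204, 'cy': 186.88823455535868, 'T': array([[-0.02419805, -0.99651539,  0.07982181,  0.38476041],
       [-0.99968017,  0.02470711,  0.00539581, -0.02431683],
       [-0.00734917, -0.07966572, -0.99679454,  1.60270801],
       [ 0.        ,  0.        ,  0.        ,  1.        ]])}
wrist {'fovy': 66.7237172514593, 'cx': 255.12401209962596, 'cy': 194.3752047767739, 'T': array([[ 0.432022  , -0.87122956, -0.23305802,  0.3015578 ],
       [-0.9018573 , -0.41826902, -0.10818708, -0.46383153],
       [-0.00322517,  0.25692427, -0.96642616,  0.38379948],
       [ 0.        ,  0.        ,  0.        ,  1.        ]])}
```

View pics/scene0.png

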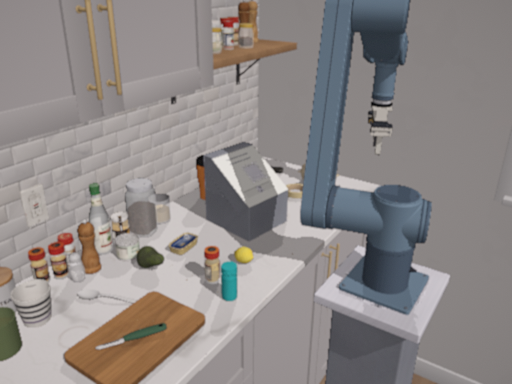

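View pics/top0.png

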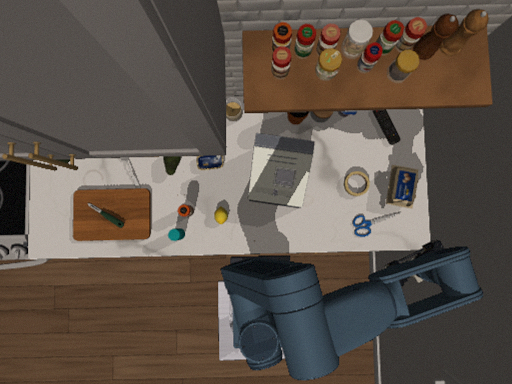

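View pics/wrist0.png

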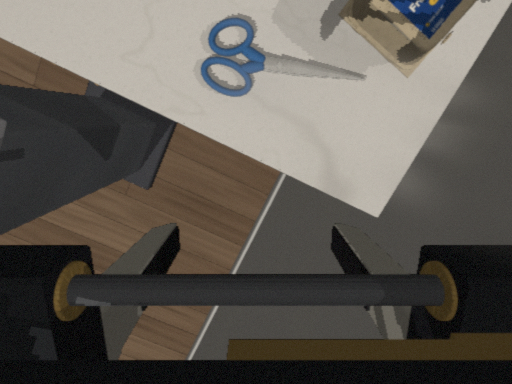

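The top view shows the caddy at about (282,172), the red-capped jar at (184,211), the turquoise look-alike at (176,234), the lemon at (221,215), and the tape at (356,183). I'll zoom in for measurement.

Run:
```python
import cv2
a=cv2.imread("pics/top0.png");cv2.imwrite("pics/top0z.png",cv2.resize(a[120:250,160:380],None,fx=3.6,fy=3.6,interpolation=cv2.INTER_CUBIC))
a=cv2.imread("pics/scene0.png");cv2.imwrite("pics/scene0z.png",cv2.resize(a[140:310,170:310],None,fx=3.5,fy=3.5,interpolation=cv2.INTER_CUBIC))
```

```text
(no output)
```

View pics/top0z.png

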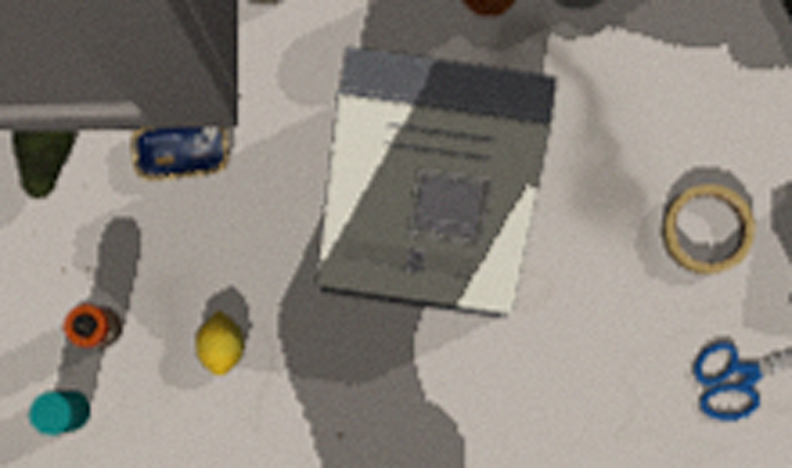

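View pics/scene0z.png

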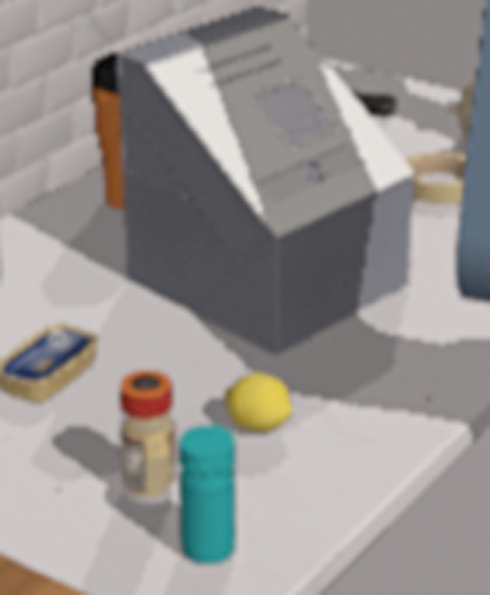

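The zooms show the caddy's face corners clearly, front edge (321,290)–(507,315) and back edge (346,48)–(554,76) in the crop. The jar's cap is at (87,325) there. Next I'll cast rays through these.

```bash
cat > h.py <<'E'
import numpy as np
from workcell import *
def ray(c,u,v):
    f=192/np.tan(np.radians(c['fovy']/2));d=c['T'][:3,:3]@np.array([(u-c['cx'])/f,(v-c['cy'])/f,1]);return c['T'][:3,3],d
def onz(c,u,v,z):
    o,d=ray(c,u,v);return o+d*(z-o[2])/d[2]
def tri(r1,r2):
    (o1,d1),(o2,d2)=r1,r2
    A=np.c_[d1,-d2];t=np.linalg.lstsq(A,o2-o1,rcond=None)[0]
    p,q=o1+t[0]*d1,o2+t[1]*d2;return (p+q)/2,np.linalg.norm(p-q)
def proj(c,p):
    f=192/np.tan(np.radians(c['fovy']/2));q=c['T'][:3,:3].T@(np.asarray(p)-c['T'][:3,3]);return q[0]/q[2]*f+c['cx'],q[1]/q[2]*f+c['cy']
E
python3 - <<'E'
from h import *
np.set_printoptions(precision=4,suppress=True)
c=calibration("top");s=calibration("scene")
T=lambda u,v:(160+u/3.6-.36,120+v/3.6-.36)
S=lambda u,v:(170+u/3.5-.36,140+v/3.5-.36)
P={}
for n,u,v,z in[("FL",321,290,.13),("FR",507,315,.13),("BL",346,48,.256),("BR",554,76,.256),("ML",338,93,.256),("MR",549,122,.256),("cap",87,325,.106),("lemon",220,345,.025),("tq",53,411,.106),("tape",708,228,.02),("tin",182,152,.026)]:
    P[n]=onz(c,*T(u,v),z);print(n,P[n])
print("F w",np.linalg.norm(P["FL"]-P["FR"]),"B w",np.linalg.norm(P["BL"]-P["BR"]))
print("scene FL",onz(s,*S(277,235),.13),"FR",onz(s,*S(408,178),.13),"BL",onz(s,*S(125,55),.256),"cap",onz(s,*S(147,382),.106),"foot FL",onz(s,*S(277,352),0))
for k in("FL-FR","BL-BR"):
    a,b=k.split("-");d=P[a]-P[b];print(np.degrees(np.arctan2(-d[0],d[1])))
E
```

```text
FL [0.4551 0.0248 0.13  ]
FR [ 0.4253 -0.1621  0.13  ]
BL [ 0.6752 -0.0078  0.256 ]
BR [ 0.6437 -0.2014  0.256 ]
ML [0.6328 0.0007 0.256 ]
MR [ 0.6004 -0.1952  0.256 ]
cap [0.4262 0.2665 0.106 ]
lemon [0.4034 0.1387 0.025 ]
tq [0.3393 0.3021 0.106 ]
tape [ 0.5175 -0.3939  0.02  ]
tin [0.6144 0.1766 0.026 ]
F w 0.18931503521305357 B w 0.19613009434271594
scene FL [0.4642 0.0256 0.13  ] FR [ 0.427  -0.1538  0.13  ] BL [ 0.667  -0.0062  0.256 ] cap [0.4285 0.2666 0.106 ] foot FL [0.4666 0.0213 0.    ]
-9.061544343023696
-9.246611548266534
```

```bash
cat >> h.py <<'E'
from scipy.spatial.transform import Rotation as Ro
np.set_printoptions(precision=4,suppress=True)
FO=np.array([.442,-.068,.13]);YAW=-9.2
def face():
    Z=Ro.from_euler('z',YAW,degrees=True).as_matrix();a=np.radians(35)
    return Z@np.array([[np.cos(a),0,-np.sin(a)],[0,1,0],[np.sin(a),0,np.cos(a)]])
def fp(x,y,z): return FO+face()@np.array([x,y,z])
def Rface():  # tool x=-face y, z=-face z
    F=face();return np.c_[-F[:,1],-F[:,0],-F[:,2]]
def Rdown(yaw):
    x=np.array([np.cos(np.radians(yaw)),np.sin(np.radians(yaw)),0]);z=np.array([0,0,-1.]);return np.c_[x,np.cross(z,x),z]
def plan(p,R=None):
    s=observe();R0=s['eef_rot'];R=R0 if R is None else R
    d=R0.T@(np.asarray(p)-s['tool_pos'])/.25;w=Ro.from_matrix(R0.T@R).as_rotvec()/1.5
    print("clock",s['clock'],"xyz",d,"rot",w, "q",s['qpos'])
    m=max(abs(d).max(),1e-9)
    if m>1: print(" half xyz",d/2)
def inface(p): return face().T@(np.asarray(p)-FO)
E
python3 - <<'E'
from h import *
plan(fp(.085,0,.15),Rface())
E
```

```text
clock 0.15 xyz [-1.2271 -1.4227 -0.2764] rot [0.3946 0.1245 0.3918] q [-76.0193  14.8487  87.9947  -0.002   77.2339 -11.6181]
 half xyz [-0.6135 -0.7113 -0.1382]
```

```bash
python3 -m creep '[{"x":-0.1,"y":-0.11,"z":-0.06,"rx":0.1,"ry":0.03,"rz":0.1,"grip":-1},{"x":-0.2,"y":-0.22,"z":-0.12,"rx":0.15,"ry":0.05,"rz":0.15,"grip":-1},{"x":-0.3,"y":-0.34,"z":-0.2,"rx":0.2,"ry":0.06,"rz":0.2,"grip":-1},{"x":-0.4,"y":-0.45,"z":-0.25,"rx":0.25,"ry":0.08,"rz":0.25,"grip":-1},{"x":-0.5,"y":-0.56,"z":-0.27,"rx":0.3,"ry":0.09,"rz":0.3,"grip":-1},{"x":-0.58,"y":-0.67,"z":-0.27,"rx":0.34,"ry":0.11,"rz":0.34,"grip":-1},{"x":-0.68,"y":-0.79,"z":-0.27,"rx":0.37,"ry":0.12,"rz":0.37,"grip":-1},{"x":-0.75,"y":-0.86,"z":-0.27,"rx":0.395,"ry":0.125,"rz":0.39,"grip":-1}]'
python3 - <<'E'
from h import *
plan(fp(.085,0,.15),Rface())
E
```

```text
clock: 0.82
tool_pos: [0.3508, -0.2303, 0.2991]
eef_rot: [[-0.16, -0.807, 0.569], [-0.987, 0.131, -0.091], [-0.001, -0.576, -0.817]]
force: [-0.0, 0.2, 0.2]
finger_gap: 0.093
clock 0.8167 xyz [-0.6993 -0.1613  0.1021] rot [-0.0021  0.0006 -0.0004] q [-79.3391 -20.3455 120.6357  35.1776  70.2618  10.4607]
```

```bash
python3 -m creep '[{"x":-0.15,"y":-0.03,"z":0.02},{"x":-0.3,"y":-0.06,"z":0.04},{"x":-0.45,"y":-0.1,"z":0.07},{"x":-0.6,"y":-0.14,"z":0.09},{"x":-0.7,"y":-0.16,"z":0.1},{"x":-0.7,"y":-0.16,"z":0.1},{"x":-0.7,"y":-0.16,"z":0.1},{"x":-0.7,"y":-0.16,"z":0.1}]'
python3 - <<'E'
from h import *
import cv2
plan(fp(.085,0,.15),Rface())
np.save("wcal1.npy",calibration("wrist")['T']);print(calibration("wrist"))
cv2.imwrite("pics/w1.png",read_camera("wrist")[:,:,::-1])
E
```

```text
clock 0.8167 xyz [-0.6993 -0.1613  0.1021] rot [-0.0021  0.0006 -0.0004] q [-79.3391 -20.3455 120.6357  35.1776  70.2618  10.4607]
{'fovy': 66.7237172514593, 'cx': 255.12401209962596, 'cy': 194.3752047767739, 'T': array([[-0.1599, -0.9261,  0.3416,  0.3215],
       [-0.9871,  0.1509, -0.0531, -0.2246],
       [-0.0024, -0.3457, -0.9383,  0.4641],
       [ 0.    ,  0.    ,  0.    ,  1.    ]])}$[0]: bad value
```

View pics/w1.png

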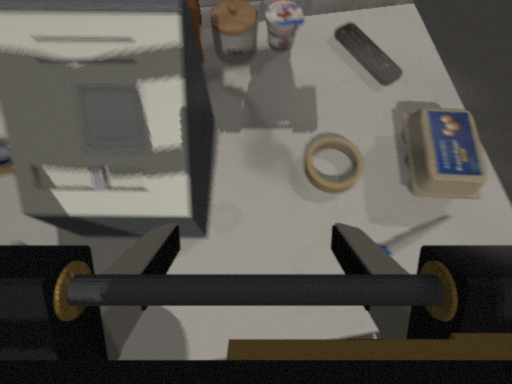

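That call was refused, presumably because keys were missing, so the arm hasn't moved. The wrist view already shows the face: flap at about (117,118) and lock slot and tab at about (100,177). I'll redo the move with every key.

```bash
python3 -m creep '[{"x":-0.15,"y":-0.03,"z":0.02,"rx":0,"ry":0,"rz":0,"grip":-1},{"x":-0.3,"y":-0.06,"z":0.04,"rx":0,"ry":0,"rz":0,"grip":-1},{"x":-0.45,"y":-0.1,"z":0.07,"rx":0,"ry":0,"rz":0,"grip":-1},{"x":-0.6,"y":-0.14,"z":0.09,"rx":0,"ry":0,"rz":0,"grip":-1},{"x":-0.7,"y":-0.16,"z":0.1,"rx":0,"ry":0,"rz":0,"grip":-1},{"x":-0.7,"y":-0.16,"z":0.1,"rx":0,"ry":0,"rz":0,"grip":-1},{"x":-0.7,"y":-0.16,"z":0.1,"rx":0,"ry":0,"rz":0,"grip":-0.2},{"x":-0.7,"y":-0.16,"z":0.1,"rx":0,"ry":0,"rz":0,"grip":-0.2}]'
python3 - <<'E'
from h import *
import cv2
plan(fp(.085,0,.15),Rface())
np.save("wcal1.npy",calibration("wrist")['T'])
cv2.imwrite("pics/w2.png",cv2.resize(read_camera("wrist")[:,:,::-1],None,fx=1.5,fy=1.5))
E
```

```text
clock: 1.53
tool_pos: [0.4253, -0.0596, 0.3014]
eef_rot: [[-0.153, -0.807, 0.57], [-0.988, 0.128, -0.085], [-0.004, -0.576, -0.817]]
force: [-0.2, -1.0, -0.3]
finger_gap: 0.084
clock 1.5333 xyz [ 0.0224 -0.0053  0.0023] rot [-0.0023  0.0048  0.0021] q [-36.8794 -23.81   122.0891  20.4352  51.728   53.5797]
```

View pics/w2.png

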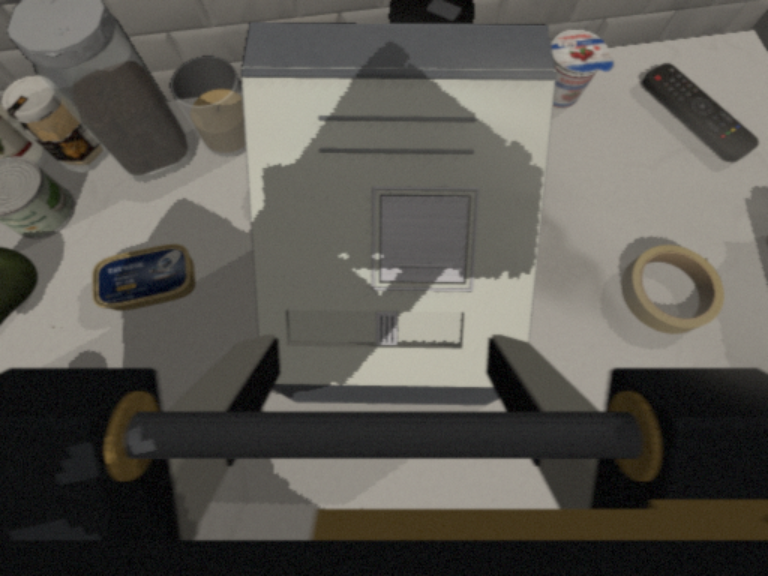

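The wrist view shows the face square-on: opening about (380,194)–(470,284), slot about (288,310)–(463,347), and tab at 379–397, near the locked position. I'll zoom in for corners, then use solvePnP.

Run:
```python
import cv2
a=cv2.imread("pics/w2.png");cv2.imwrite("pics/w2z.png",cv2.resize(a[180:400,240:560],None,fx=2.5,fy=2.5,interpolation=cv2.INTER_CUBIC))
```

```text
(no output)
```

View pics/w2z.png

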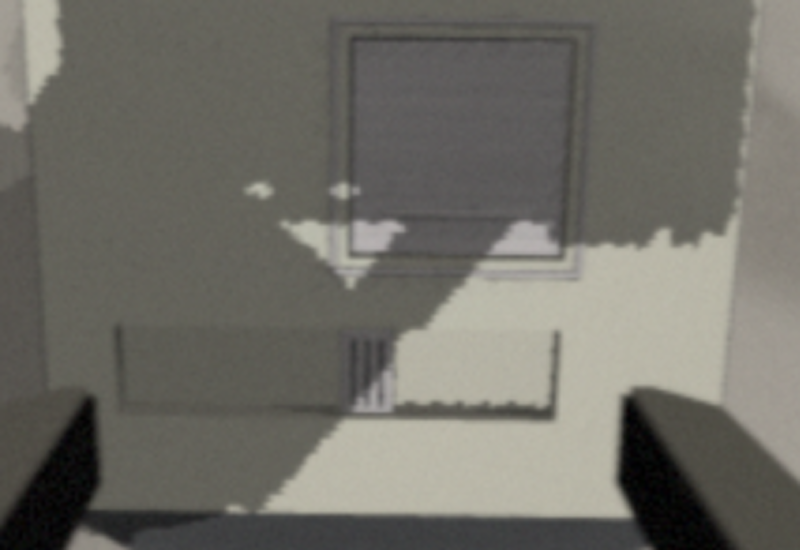

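```bash
cat > fit.py <<'E'
from h import *
import cv2
c=calibration("wrist");T=np.load("wcal1.npy")
px=lambda u,v:((240+(u+.5)/2.5-.5+.5)/1.5-.5,(180+(v+.5)/2.5-.5+.5)/1.5-.5)
obj=[(.142,.011),(.142,-.051),(.08,-.051),(.08,.011),(.059,.079),(.059,-.051),(.031,-.051),(.031,.079)]
im=[(350,37),(578,40),(564,258),(351,256),(117,325),(559,331),(554,418),(119,410)]
O=np.array([(a,b,0) for a,b in obj]);I=np.array([px(*p) for p in im])
f=192/np.tan(np.radians(c['fovy']/2));K=np.array([[f,0,c['cx']],[0,f,c['cy']],[0,0,1]])
ok,r,t=cv2.solvePnP(O,I,K,None,flags=cv2.SOLVEPNP_ITERATIVE)
q,_=cv2.projectPoints(O,r,t,K,None);print("res",np.abs(q[:,0]-I).max(0))
R=T[:3,:3]@cv2.Rodrigues(r)[0];o=T[:3,:3]@t[:,0]+T[:3,3]
print(o);print(R);print(face());print("yaw",np.degrees(np.arctan2(R[0,1]*-1,R[1,1])),"slope",np.degrees(np.arcsin(R[2,0])))
# plane rays using present estimate
cc=dict(c);cc['T']=T;F=face()
for p,(x,y) in zip(I,obj):
    oo,d=ray(cc,*p);s=((FO-oo)@F[:,2])/(d@F[:,2]);print(inface(oo+s*d)*1e3-np.array([x*1e3,y*1e3,0]))
E
python3 fit.py
```

```text
res [0.5994 0.5376]
[ 0.4445 -0.0676  0.1264]
[[ 0.8015  0.1671 -0.5742]
 [-0.1403  0.9859  0.091 ]
 [ 0.5813  0.0076  0.8137]]
[[ 0.8086  0.1599 -0.5662]
 [-0.131   0.9871  0.0917]
 [ 0.5736  0.      0.8192]]
yaw -9.617827218586802 slope 35.541169205056434
[ 0.0875 -0.444   0.    ]
[-0.5421 -0.1025  0.    ]
[ 0.8192  0.6318 -0.    ]
[ 1.1444 -0.7556  0.    ]
[ 1.2669 -0.859   0.    ]
[0.0711 0.9854 0.    ]
[ 1.1195  1.1403 -0.    ]
[ 2.9309 -0.032   0.    ]
```

The fit agrees with my estimate to about 1 mm in-plane, with the tab at its locked place. Next I'll straddle the tab with about a 40 mm gap.

```bash
sed -i 's/^FO=.*/FO=np.array([.443,-.068,.129]);YAW=-9.4/' h.py
python3 - <<'E'
from h import *
plan(fp(.045,.004,.04),Rface())
E
```

```text
clock 1.5833 xyz [0.0039 0.1551 0.4472] rot [-0.0021  0.0052  0.0024] q [-37.0378 -23.7991 122.0894  20.4441  51.7329  53.5763]
```

```bash
python3 -m creep '[{"x":0.004,"y":0.06,"z":0.15,"rx":-0.002,"ry":0.005,"rz":0.002,"grip":0.14},{"x":0.004,"y":0.1,"z":0.25,"rx":-0.002,"ry":0.005,"rz":0.002,"grip":0.14},{"x":0.004,"y":0.155,"z":0.35,"rx":-0.002,"ry":0.005,"rz":0.002,"grip":0.14},{"x":0.004,"y":0.155,"z":0.42,"rx":-0.002,"ry":0.005,"rz":0.002,"grip":0.14},{"x":0.004,"y":0.155,"z":0.447,"rx":-0.002,"ry":0.005,"rz":0.002,"grip":0.14},{"x":0.004,"y":0.155,"z":0.447,"rx":-0.002,"ry":0.005,"rz":0.002,"grip":0.14},{"x":0.004,"y":0.155,"z":0.447,"rx":-0.002,"ry":0.005,"rz":0.002,"grip":0.14},{"x":0.004,"y":0.155,"z":0.447,"rx":-0.002,"ry":0.005,"rz":0.002,"grip":0.14}]'
python3 - <<'E'
from h import *
import cv2
plan(fp(.045,.004,.006),Rface())
cv2.imwrite("pics/w3.png",cv2.resize(read_camera("wrist")[:,:,::-1],None,fx=1.5,fy=1.5))
E
```

```text
clock: 2.25
tool_pos: [0.4578, -0.0676, 0.1889]
eef_rot: [[-0.164, -0.807, 0.567], [-0.986, 0.134, -0.095], [0.001, -0.575, -0.818]]
force: [-0.0, -0.1, 0.6]
finger_gap: 0.0402
clock 2.25 xyz [-0.0048  0.0055  0.139 ] rot [-0.0013 -0.0007 -0.0002] q [-32.7653 -10.8478 131.5076  27.6155  29.3396  46.0411]
```

View pics/w3.png

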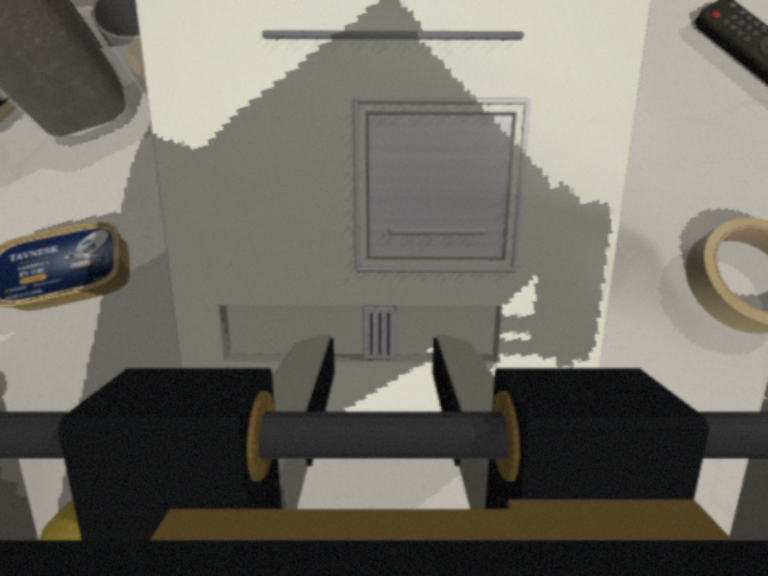

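```bash
cat > fit2.py <<'E'
from h import *
import cv2,sys
c=calibration("wrist");T=c['T']
px=lambda u,v:((u+.5)/1.5-.5,(v+.5)/1.5-.5)
obj=[(.142,.011),(.142,-.051),(.08,-.051),(.08,.011),(.059,.079),(.059,-.051),(.031,-.051),(.031,.079)]
im=eval(sys.argv[1])
O=np.array([(a,b,0) for a,b in obj]);I=np.array([px(*p) for p in im])
f=192/np.tan(np.radians(c['fovy']/2));K=np.array([[f,0,c['cx']],[0,f,c['cy']],[0,0,1]])
ok,r,t=cv2.solvePnP(O,I,K,None,flags=cv2.SOLVEPNP_ITERATIVE)
q,_=cv2.projectPoints(O,r,t,K,None);print("res",np.abs(q[:,0]-I).max(0))
R=T[:3,:3]@cv2.Rodrigues(r)[0];o=T[:3,:3]@t[:,0]+T[:3,3]
print(o,"lock area offset in est. face",[ (inface(o+R@np.array(v))-v)*1e3 for v in [(.045,.014,0),(.111,-.02,0)]]);print("yaw",np.degrees(np.arctan2(R[0,1]*-1,R[1,1])),"slope",np.degrees(np.arcsin(R[2,0])))
cc=dict(c);F=face()
for p,(x,y) in zip(I,obj):
    oo,d=ray(cc,*p);s=((FO-oo)@F[:,2])/(d@F[:,2]);print(inface(oo+s*d)[:2]*1e3-np.array([x*1e3,y*1e3]))
E
python3 fit2.py "[(366,111),(516,111),(506,262),(367,260),(222,306),(499,306),(497,360),(227,359)]"
```

```text
res [1.4931 0.9841]
[ 0.4451 -0.0676  0.1262] lock area offset in est. face [array([ 0.0106,  0.6938, -1.8954]), array([-0.0397,  0.6998,  0.7579])]
yaw -9.680125094968345 slope 37.061555718317656
[0.6181 0.3526]
[0.588  0.5827]
[-0.5934  0.1872]
[0.35   0.5522]
[-0.1241 -0.4293]
[-0.1924  1.9411]
[0.9628 1.0862]
[ 1.5473 -0.3198]
```

Second view confirms the face pose to about 1 mm. I'll dip in now.

```bash
python3 -m creep '[{"x":-0.005,"y":0.004,"z":0.04,"rx":0,"ry":0,"rz":0,"grip":0.14},{"x":-0.005,"y":0.004,"z":0.08,"rx":0,"ry":0,"rz":0,"grip":0.14},{"x":-0.005,"y":0.004,"z":0.11,"rx":0,"ry":0,"rz":0,"grip":0.14},{"x":-0.005,"y":0.004,"z":0.12,"rx":0,"ry":0,"rz":0,"grip":0.14},{"x":-0.005,"y":0.004,"z":0.13,"rx":0,"ry":0,"rz":0,"grip":0.14},{"x":-0.005,"y":0.004,"z":0.14,"rx":0,"ry":0,"rz":0,"grip":0.14},{"x":-0.005,"y":0.004,"z":0.14,"rx":0,"ry":0,"rz":0,"grip":0.14},{"x":-0.005,"y":0.004,"z":0.14,"rx":0,"ry":0,"rz":0,"grip":0.14}]'
python3 - <<'E'
from h import *
import cv2
print(inface(observe()['tool_pos'])*1e3)
plan(fp(.0455,.038,.006),Rface())
cv2.imwrite("pics/w4.png",cv2.resize(read_camera("wrist")[:,:,::-1],None,fx=1.5,fy=1.5))
E
```

```text
clock: 2.97
tool_pos: [0.4771, -0.0693, 0.16]
eef_rot: [[-0.164, -0.807, 0.568], [-0.987, 0.133, -0.095], [0.001, -0.576, -0.818]]
force: [-0.2, -0.9, -0.3]
finger_gap: 0.0401
[45.5544  4.2958  5.9902]
clock 2.9667 xyz [-0.1348  0.0002 -0.0002] rot [-0.0017 -0.0007  0.0002] q [-30.7577  -5.0083 132.2194  32.5752  22.8125  41.756 ]
```

View pics/w4.png

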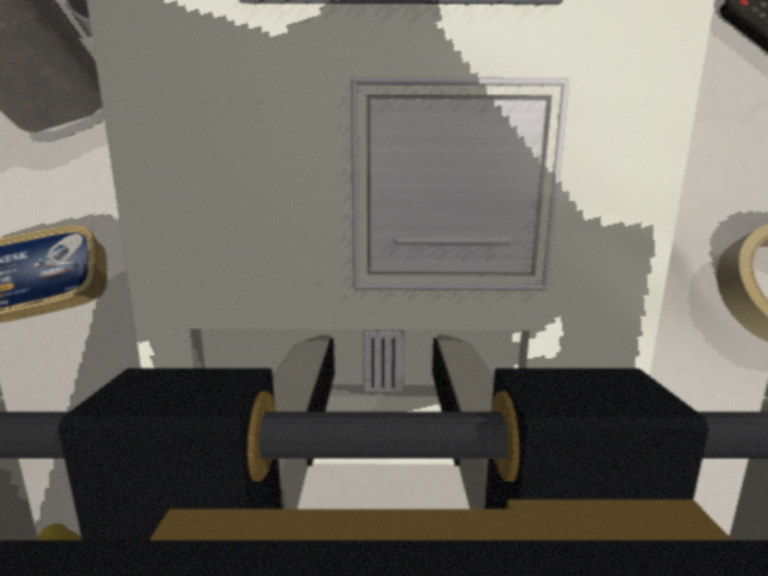

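The fingers are in the slot straddling the tab, with no contact force. I'll push left to unlock.

```bash
python3 -m creep '[{"x":-0.02,"y":0,"z":0,"rx":0,"ry":0,"rz":0,"grip":0.14},{"x":-0.04,"y":0,"z":0,"rx":0,"ry":0,"rz":0,"grip":0.14},{"x":-0.06,"y":0,"z":0,"rx":0,"ry":0,"rz":0,"grip":0.14},{"x":-0.08,"y":0,"z":0,"rx":0,"ry":0,"rz":0,"grip":0.14},{"x":-0.1,"y":0,"z":0,"rx":0,"ry":0,"rz":0,"grip":0.14},{"x":-0.115,"y":0,"z":0,"rx":0,"ry":0,"rz":0,"grip":0.14},{"x":-0.125,"y":0,"z":0,"rx":0,"ry":0,"rz":0,"grip":0.14},{"x":-0.125,"y":0,"z":0,"rx":0,"ry":0,"rz":0,"grip":0.14}]'
python3 - <<'E'
from h import *
import cv2
print(inface(observe()['tool_pos'])*1e3, face().T@observe()['force'])
plan(fp(.0455,.038,.006),Rface())
cv2.imwrite("pics/w5.png",cv2.resize(read_camera("wrist")[:,:,::-1],None,fx=1.5,fy=1.5))
E
```

```text
clock: 3.68
tool_pos: [0.4824, -0.0383, 0.1603]
eef_rot: [[-0.163, -0.806, 0.568], [-0.987, 0.133, -0.095], [0.001, -0.576, -0.817]]
force: [-0.1, -0.7, 0.7]
finger_gap: 0.0401
[45.8146 35.771   6.1886] [ 0.3806 -0.7263  0.5663]
clock 3.6833 xyz [-0.0089  0.0013  0.0007] rot [-0.0022 -0.0006  0.0006] q [-24.1065  -4.6723 131.8993  24.8811  20.2119  54.3201]
```

View pics/w5.png

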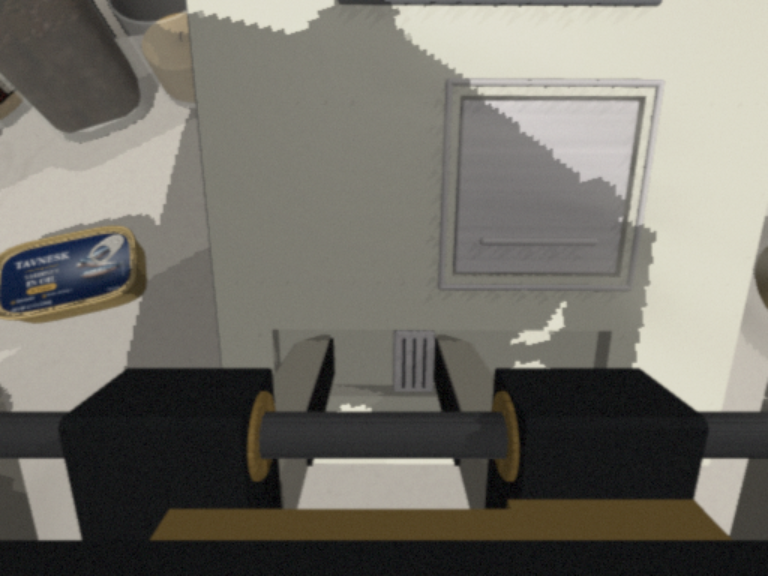

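The tab at (414,362) has moved about 19 mm. I'll push the last 2–3 mm to the stop.

```bash
python3 -m creep '[{"x":-0.003,"y":0,"z":0,"rx":0,"ry":0,"rz":0,"grip":0.14},{"x":-0.005,"y":0,"z":0,"rx":0,"ry":0,"rz":0,"grip":0.14},{"x":-0.007,"y":0,"z":0,"rx":0,"ry":0,"rz":0,"grip":0.14},{"x":-0.009,"y":0,"z":0,"rx":0,"ry":0,"rz":0,"grip":0.14},{"x":-0.01,"y":0,"z":0,"rx":0,"ry":0,"rz":0,"grip":0.14},{"x":-0.011,"y":0,"z":0,"rx":0,"ry":0,"rz":0,"grip":0.14},{"x":-0.011,"y":0,"z":0,"rx":0,"ry":0,"rz":0,"grip":0.14},{"x":-0.011,"y":0,"z":0,"rx":0,"ry":0,"rz":0,"grip":0.14}]'
python3 - <<'E'
from h import *
print(inface(observe()['tool_pos'])*1e3, face().T@observe()['force'])
E
```

```text
clock: 4.4
tool_pos: [0.4826, -0.0372, 0.1603]
eef_rot: [[-0.165, -0.806, 0.568], [-0.986, 0.133, -0.098], [0.003, -0.577, -0.817]]
force: [-5.9, -11.8, 0.5]
finger_gap: 0.0404
[45.8616 36.8589  6.103 ] [ -2.9433 -12.5668   2.6751]
```

The tab is hard against the unlocked stop, with the force rising to 12.6 N. I'll back off and retreat along the face normal.

```bash
python3 -m creep '[{"x":0.025,"y":0,"z":0,"rx":0,"ry":0,"rz":0,"grip":0.14},{"x":0.025,"y":0,"z":-0.1,"rx":0,"ry":0,"rz":0,"grip":0.14},{"x":0.025,"y":0,"z":-0.2,"rx":0,"ry":0,"rz":0,"grip":0.0},{"x":0.025,"y":0,"z":-0.3,"rx":0,"ry":0,"rz":0,"grip":-0.4},{"x":0.025,"y":0,"z":-0.4,"rx":0,"ry":0,"rz":0,"grip":-0.5},{"x":0.025,"y":0,"z":-0.5,"rx":0,"ry":0,"rz":0,"grip":-0.5},{"x":0.025,"y":0,"z":-0.55,"rx":0,"ry":0,"rz":0,"grip":-0.5},{"x":0.025,"y":0,"z":-0.55,"rx":0,"ry":0,"rz":0,"grip":-0.5}]'
python3 - <<'E'
from h import *
import cv2
plan([.4275,.2665,.25],Rdown(-99.4))
cv2.imwrite("pics/w6.png",cv2.resize(read_camera("wrist")[:,:,::-1],None,fx=1.5,fy=1.5))
E
```

```text
clock: 5.07
tool_pos: [0.4036, -0.0303, 0.2757]
eef_rot: [[-0.165, -0.803, 0.572], [-0.986, 0.131, -0.1], [0.006, -0.581, -0.814]]
force: [0.3, -0.2, -0.7]
finger_gap: 0.0693
clock 5.0667 xyz [-1.1873  0.1389  0.0191] rot [-0.4135 -0.004  -0.0001] q [-31.8647 -26.6058 127.088   17.1674  47.2903  59.5   ]
 half xyz [-0.5936  0.0695  0.0095]
```

View pics/w6.png

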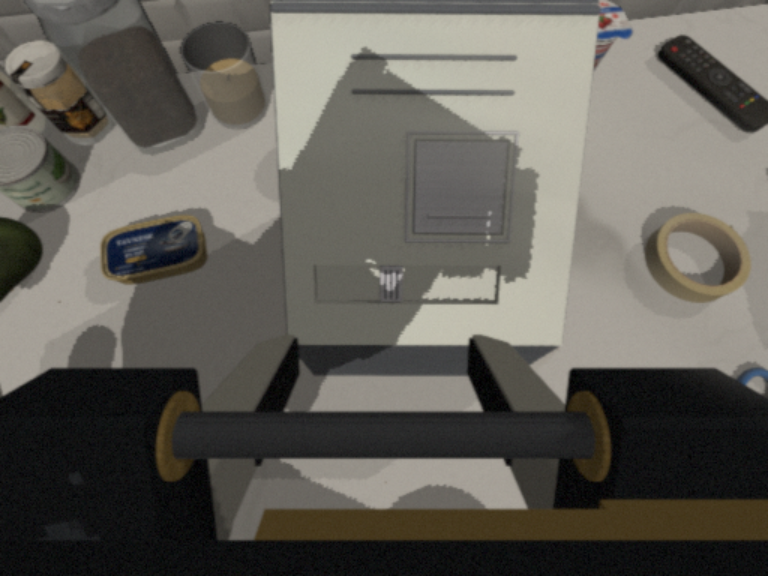

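The tab is unlocked, at about (389,283) in a slot spanning 315–498. Now I'll go above the jar while tilting the tool to vertical.

```bash
python3 -m creep '[{"x":-0.14,"y":0.015,"z":-0.02,"rx":-0.06,"ry":0,"rz":0,"grip":-0.6},{"x":-0.28,"y":0.03,"z":-0.04,"rx":-0.12,"ry":0,"rz":0,"grip":-0.6},{"x":-0.42,"y":0.05,"z":-0.04,"rx":-0.18,"ry":0,"rz":0,"grip":-0.6},{"x":-0.56,"y":0.07,"z":-0.04,"rx":-0.24,"ry":0,"rz":0,"grip":-0.6},{"x":-0.7,"y":0.08,"z":-0.03,"rx":-0.3,"ry":-0.001,"rz":0,"grip":-0.6},{"x":-0.84,"y":0.1,"z":-0.02,"rx":-0.36,"ry":-0.002,"rz":0,"grip":-0.6},{"x":-0.95,"y":0.11,"z":0.0,"rx":-0.413,"ry":-0.004,"rz":0,"grip":-0.6},{"x":-0.95,"y":0.11,"z":0.0,"rx":-0.413,"ry":-0.004,"rz":0,"grip":-0.6}]'
python3 - <<'E'
from h import *
import cv2
plan([.4275,.2665,.25],Rdown(-99.4))
c=calibration("wrist");np.save("wc7.npy",c['T'])
cv2.imwrite("pics/w7.png",cv2.resize(read_camera("wrist")[:,:,::-1],None,fx=1.5,fy=1.5))
E
```

```text
clock: 5.78
tool_pos: [0.4227, 0.2126, 0.2513]
eef_rot: [[-0.16, -0.987, -0.013], [-0.987, 0.16, 0.002], [-0.0, 0.013, -1.0]]
force: [-0.0, -0.7, -0.5]
finger_gap: 0.0742
clock 5.7833 xyz [-0.216   0.0153  0.0055] rot [0.0088 0.0001 0.0024] q [ 12.9325   6.462   95.6986   0.2981  78.537  112.0676]
```

View pics/w7.png

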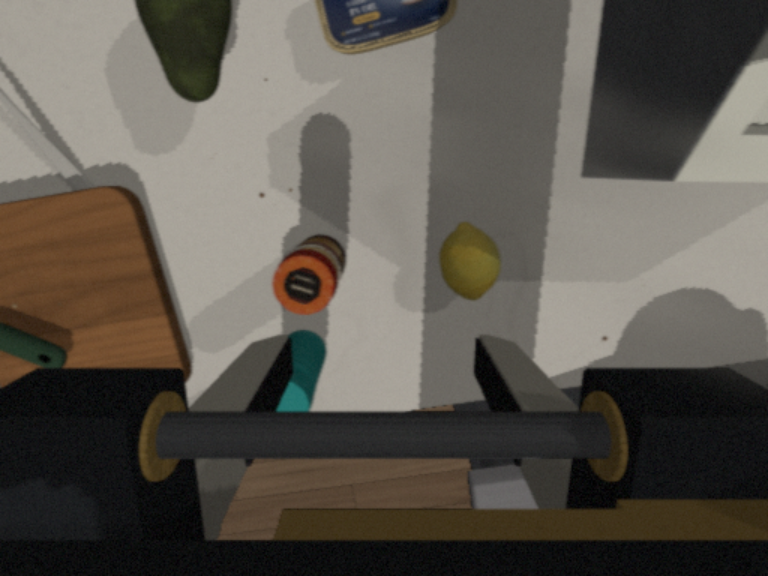

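The red cap is at (304,283), with turquoise at (305,370) beyond it and the lemon at (470,262). I'll measure the cap by colour mask.

Run:
```python
from h import *
import cv2
c=calibration("wrist");c['T']=np.load("wc7.npy")
a=cv2.imread("pics/w7.png");h=cv2.cvtColor(a,cv2.COLOR_BGR2HSV)
m=cv2.inRange(h,(3,170,130),(14,255,255));m[:, :240]=0;m[:,360:]=0
ct=max(cv2.findContours(m,0,2)[0],key=cv2.contourArea);(u,v),r=cv2.minEnclosingCircle(ct);print(u,v,r)
U=lambda u:(u+.5)/1.5-.5
p=onz(c,U(u),U(v),.106);q=onz(c,U(u+r),U(v),.106);print(p,"diam",2*np.linalg.norm(p-q))
plan([p[0],p[1],.25],Rdown(-99.4))
```

```text
302.9769592285156 284.5592041015625 28.969995498657227
[0.4266 0.2703 0.106 ] diam 0.040591808778425824
clock 5.8333 xyz [-0.2408  0.0189  0.009 ] rot [ 0.0064 -0.001   0.0023] q [ 12.7872   6.1408  95.9255   0.1276  78.4794 111.9616]
```

```bash
python3 - <<'E'
from h import *
plan([.4275,.2685,.097],Rdown(-99.4))
E
python3 -m creep '[{"x":-0.12,"y":0.007,"z":0.0,"rx":0.006,"ry":0,"rz":0.002,"grip":-0.6},{"x":-0.2,"y":0.012,"z":0.0,"rx":0.006,"ry":0,"rz":0.002,"grip":-0.6},{"x":-0.232,"y":0.016,"z":0.05,"rx":0.006,"ry":0,"rz":0.002,"grip":-0.6},{"x":-0.232,"y":0.016,"z":0.15,"rx":0.006,"ry":0,"rz":0.002,"grip":-0.6},{"x":-0.232,"y":0.016,"z":0.25,"rx":0.006,"ry":0,"rz":0.002,"grip":-0.6},{"x":-0.232,"y":0.016,"z":0.35,"rx":0.006,"ry":0,"rz":0.002,"grip":-0.6},{"x":-0.232,"y":0.016,"z":0.4,"rx":0.006,"ry":0,"rz":0.002,"grip":-0.6},{"x":-0.232,"y":0.016,"z":0.4,"rx":0.006,"ry":0,"rz":0.002,"grip":-0.6}]'
python3 - <<'E'
from h import *
import cv2
plan([.4275,.2685,.097],Rdown(-99.4))
cv2.imwrite("pics/w8.png",cv2.resize(read_camera("wrist")[:,:,::-1],None,fx=1.5,fy=1.5))
a=read_camera("scene")[:,:,::-1];cv2.imwrite("pics/s8.png",cv2.resize(a[140:310,170:310],None,fx=3.5,fy=3.5,interpolation=cv2.INTER_CUBIC))
E
```

```text
clock 5.8333 xyz [-0.2352  0.0083  0.6209] rot [ 0.0064 -0.001   0.0023] q [ 12.7872   6.1408  95.9255   0.1276  78.4794 111.9616]
clock: 6.5
tool_pos: [0.4233, 0.2663, 0.1486]
eef_rot: [[-0.163, -0.987, -0.007], [-0.987, 0.163, -0.004], [0.005, 0.006, -1.0]]
force: [-0.4, -0.3, -0.5]
finger_gap: 0.0743
clock 6.5 xyz [-0.0125 -0.0165  0.2062] rot [ 0.0042 -0.0034  0.0001] q [ 19.4371  14.3334 101.2198  -0.0957  64.9019 118.8726]
```

View pics/w8.png

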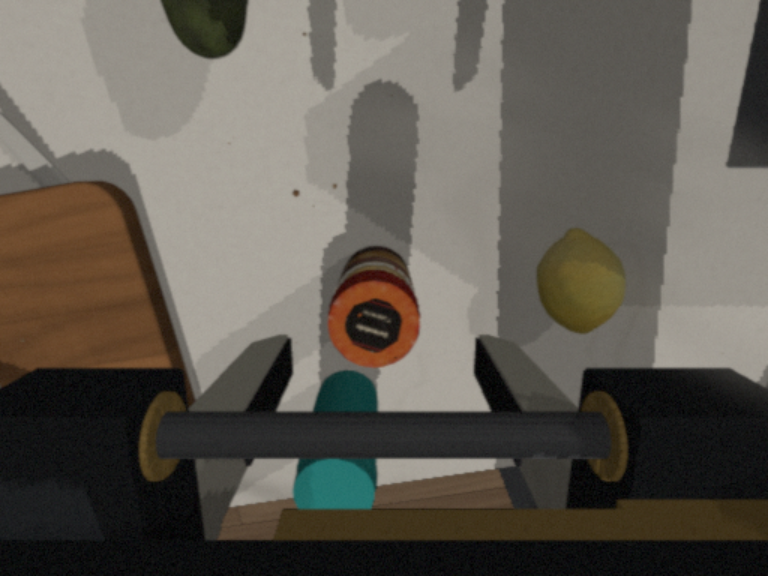

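View pics/s8.png

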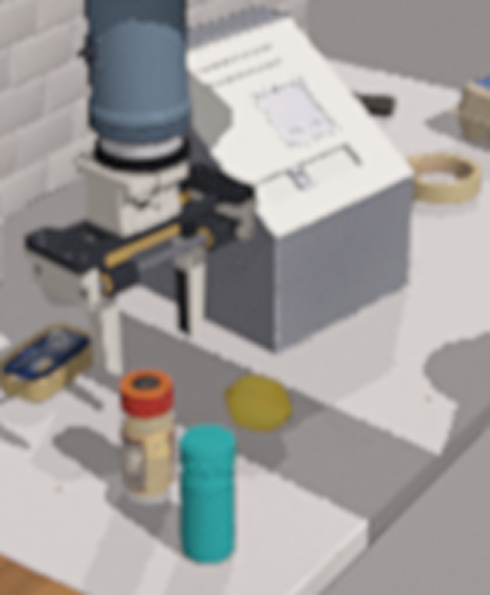

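Cap circle at (374,322), r≈45. The jar is upright between the fingers laterally. I'll compute the position.

Run:
```python
from h import *
c=calibration("wrist");U=lambda u:(u+.5)/1.5-.5
p=onz(c,U(374),U(322),.106);q=onz(c,U(419),U(322),.106);print(p,2*np.linalg.norm(p-q))
plan([p[0],p[1],.097],Rdown(-99.4))
```

```text
[0.4294 0.2724 0.106 ] 0.0429223306065509
clock 6.6 xyz [-0.023  -0.012   0.2197] rot [ 0.0008 -0.0015  0.    ] q [ 19.4475  14.1756 100.8999  -0.0853  65.0503 118.8794]
```

```bash
python3 -m creep '[{"x":-0.018,"y":-0.01,"z":0.03,"rx":0.001,"ry":-0.001,"rz":0,"grip":-0.6},{"x":-0.018,"y":-0.01,"z":0.08,"rx":0.001,"ry":-0.001,"rz":0,"grip":-0.6},{"x":-0.018,"y":-0.01,"z":0.13,"rx":0.001,"ry":-0.001,"rz":0,"grip":-0.6},{"x":-0.018,"y":-0.01,"z":0.18,"rx":0.001,"ry":-0.001,"rz":0,"grip":-0.6},{"x":-0.018,"y":-0.01,"z":0.22,"rx":0.001,"ry":-0.001,"rz":0,"grip":-0.6},{"x":-0.018,"y":-0.01,"z":0.22,"rx":0.001,"ry":-0.001,"rz":0,"grip":-0.6},{"x":-0.018,"y":-0.01,"z":0.22,"rx":0.001,"ry":-0.001,"rz":0,"grip":0},{"x":-0.018,"y":-0.01,"z":0.22,"rx":0.001,"ry":-0.001,"rz":0,"grip":1}]'
python3 -m creep '[{"x":0,"y":0,"z":0,"rx":0,"ry":0,"rz":0,"grip":1},{"x":0,"y":0,"z":0,"rx":0,"ry":0,"rz":0,"grip":1},{"x":0,"y":0,"z":0,"rx":0,"ry":0,"rz":0,"grip":1},{"x":0,"y":0,"z":0,"rx":0,"ry":0,"rz":0,"grip":1},{"x":0,"y":0,"z":-0.05,"rx":0,"ry":0,"rz":0,"grip":1},{"x":0,"y":0,"z":-0.1,"rx":0,"ry":0,"rz":0,"grip":1},{"x":0,"y":0,"z":-0.15,"rx":0,"ry":0,"rz":0,"grip":1},{"x":0,"y":0,"z":-0.2,"rx":0,"ry":0,"rz":0,"grip":1}]'
python3 - <<'E'
from h import *
import cv2
a=read_camera("scene")[:,:,::-1];cv2.imwrite("pics/s9.png",cv2.resize(a[140:310,170:310],None,fx=3.5,fy=3.5,interpolation=cv2.INTER_CUBIC))
E
```

```text
clock: 7.27
tool_pos: [0.4295, 0.2715, 0.0977]
eef_rot: [[-0.163, -0.987, 0.002], [-0.987, 0.163, -0.0], [-0.0, -0.002, -1.0]]
force: [-0.9, 0.6, 0.4]
finger_gap: 0.0654
clock: 7.93
tool_pos: [0.4291, 0.2714, 0.148]
eef_rot: [[-0.163, -0.987, 0.001], [-0.987, 0.163, -0.0], [0.0, -0.001, -1.0]]
force: [0.7, -0.0, -1.5]
finger_gap: 0.0441
```

View pics/s9.png

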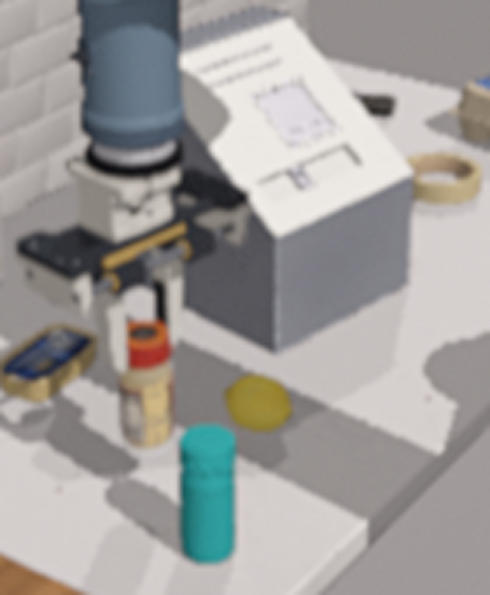

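The jar is held (gap 44 mm on the cap) and hangs straight. Next I'll raise it and move to the pre-insert pose.

Run:
```python
from h import *
print(fp(.109,-.02,.15))
plan([.42,.2,.34],Rface())
plan(fp(.109,-.020,.15),Rface())
```

```text
[ 0.4429 -0.0883  0.3144]
clock 7.9833 xyz [ 0.2896 -0.0091 -0.7583] rot [ 0.4041  0.0012 -0.0002] q [ 19.7466  14.6605 100.459   -0.0459  64.5947 119.1522]
clock 7.9833 xyz [ 1.4124 -0.2872 -0.6566] rot [ 0.4041  0.0012 -0.0002] q [ 19.7466  14.6605 100.459   -0.0459  64.5947 119.1522]
 half xyz [ 0.7062 -0.1436 -0.3283]
```

```bash
python3 -m creep '[{"x":0,"y":0,"z":-0.15,"rx":0.04,"ry":0,"rz":0,"grip":1},{"x":0.03,"y":0,"z":-0.3,"rx":0.08,"ry":0,"rz":0,"grip":1},{"x":0.1,"y":0,"z":-0.44,"rx":0.13,"ry":0,"rz":0,"grip":1},{"x":0.2,"y":-0.02,"z":-0.56,"rx":0.18,"ry":0,"rz":0,"grip":1},{"x":0.32,"y":-0.05,"z":-0.66,"rx":0.23,"ry":0,"rz":0,"grip":1},{"x":0.45,"y":-0.08,"z":-0.74,"rx":0.28,"ry":0,"rz":0,"grip":1},{"x":0.58,"y":-0.1,"z":-0.8,"rx":0.33,"ry":0,"rz":0,"grip":1},{"x":0.7,"y":-0.14,"z":-0.82,"rx":0.37,"ry":0.001,"rz":0,"grip":1}]'
python3 - <<'E'
from h import *
plan(fp(.109,-.020,.15),Rface())
E
```

```text
clock: 8.65
tool_pos: [0.435, 0.0927, 0.3581]
eef_rot: [[-0.162, -0.832, 0.531], [-0.987, 0.136, -0.087], [-0.0, -0.538, -0.843]]
force: [0.9, 0.1, -1.0]
finger_gap: 0.0439
clock 8.65 xyz [ 0.7093 -0.031   0.2272] rot [0.0288 0.0007 0.0009] q [  2.8728 -18.5801 110.252   -7.7996  56.6349 104.6253]
```

```bash
python3 -m creep '[{"x":0.14,"y":-0.005,"z":0.0,"rx":0.029,"ry":0.001,"rz":0.001,"grip":1},{"x":0.28,"y":-0.01,"z":0.0,"rx":0.029,"ry":0.001,"rz":0.001,"grip":1},{"x":0.42,"y":-0.02,"z":0.03,"rx":0.029,"ry":0.001,"rz":0.001,"grip":1},{"x":0.56,"y":-0.03,"z":0.08,"rx":0.029,"ry":0.001,"rz":0.001,"grip":1},{"x":0.66,"y":-0.031,"z":0.13,"rx":0.029,"ry":0.001,"rz":0.001,"grip":1},{"x":0.709,"y":-0.031,"z":0.18,"rx":0.029,"ry":0.001,"rz":0.001,"grip":1},{"x":0.709,"y":-0.031,"z":0.227,"rx":0.029,"ry":0.001,"rz":0.001,"grip":1},{"x":0.709,"y":-0.031,"z":0.227,"rx":0.029,"ry":0.001,"rz":0.001,"grip":1}]'
python3 - <<'E'
from h import *
import cv2
plan(fp(.109,-.020,.12),Rface())
cv2.imwrite("pics/w10.png",cv2.resize(read_camera("wrist")[:,:,::-1],None,fx=1.5,fy=1.5))
a=read_camera("scene")[:,:,::-1];cv2.imwrite("pics/s10.png",cv2.resize(a[80:250,170:350],None,fx=3.3,fy=3.3,interpolation=cv2.INTER_CUBIC))
E
```

```text
clock: 9.32
tool_pos: [0.4419, -0.0894, 0.3114]
eef_rot: [[-0.168, -0.81, 0.562], [-0.986, 0.139, -0.094], [-0.002, -0.57, -0.822]]
force: [-1.0, 0.3, -2.6]
finger_gap: 0.044
clock 9.3167 xyz [-0.0055 -0.0102  0.112 ] rot [ 0.0029 -0.0007 -0.0032] q [-39.3211 -20.7067 118.8989  20.8829  52.6604  51.9485]
```

View pics/w10.png

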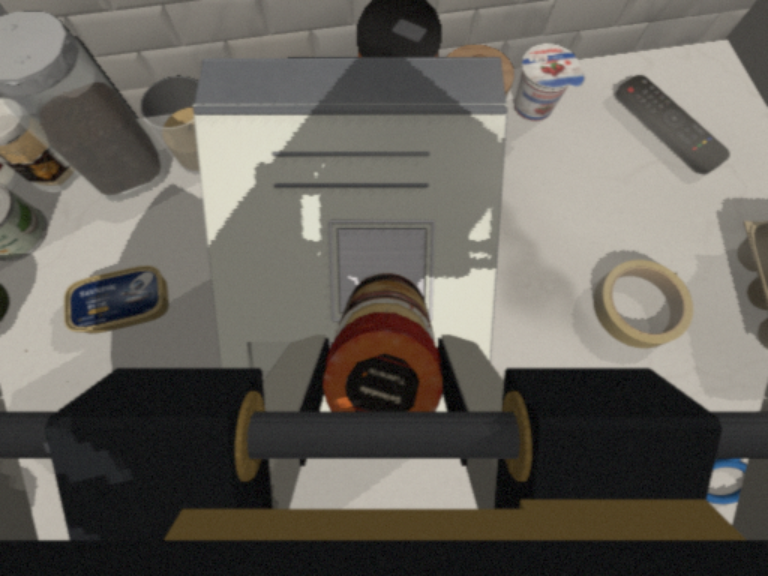

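View pics/s10.png

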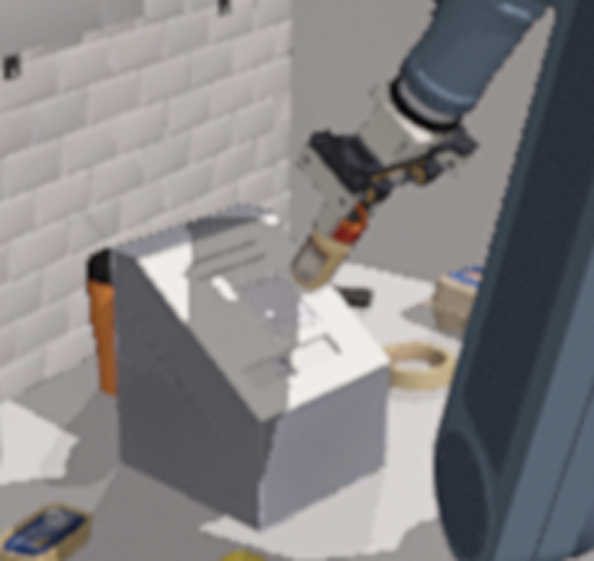

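The jar is held square and centred in front of the opening (337–432, with the gripper centre column at 383). I'll check the opening's projected location, then move in.

Run:
```python
from h import *
c=calibration("wrist")
for p in[(.142,.011,0),(.142,-.051,0),(.111,-.051,0)]:
    u,v=proj(c,fp(*p));print(p,(u+.5)*1.5-.5,(v+.5)*1.5-.5)
print(inface(observe()['tool_pos'])*1e3)
plan(fp(.109,-.020,.105),Rface())
plan(fp(.109,-.020,.017),Rface())
```

```text
(0.142, 0.011, 0) 340.60433822424585 229.896254304242
(0.142, -0.051, 0) 430.7298172353815 229.76965095400126
(0.111, -0.051, 0) 429.55238915292983 273.77530757796137
[108.0762 -19.6503 149.685 ]
clock 9.4167 xyz [ 0.0015 -0.004   0.1787] rot [ 0.0011  0.0002 -0.0005] q [-39.117  -20.852  118.7447  20.8863  52.7929  51.9626]
clock 9.4167 xyz [ 0.0016 -0.0046  0.5307] rot [ 0.0011  0.0002 -0.0005] q [-39.117  -20.852  118.7447  20.8863  52.7929  51.9626]
```

```bash
python3 -m creep '[{"x":0.001,"y":-0.004,"z":0.06,"rx":0.001,"ry":0,"rz":0,"grip":1},{"x":0.001,"y":-0.004,"z":0.12,"rx":0.001,"ry":0,"rz":0,"grip":1},{"x":0.001,"y":-0.004,"z":0.17,"rx":0.001,"ry":0,"rz":0,"grip":1},{"x":0.001,"y":-0.004,"z":0.2,"rx":0.001,"ry":0,"rz":0,"grip":1},{"x":0.001,"y":-0.004,"z":0.23,"rx":0.001,"ry":0,"rz":0,"grip":1},{"x":0.001,"y":-0.004,"z":0.26,"rx":0.001,"ry":0,"rz":0,"grip":1},{"x":0.001,"y":-0.004,"z":0.29,"rx":0.001,"ry":0,"rz":0,"grip":1},{"x":0.001,"y":-0.004,"z":0.29,"rx":0.001,"ry":0,"rz":0,"grip":1}]'
python3 - <<'E'
from h import *
import cv2
s=observe();print(inface(s['tool_pos'])*1e3,face().T@s['force'])
plan(fp(.109,-.020,.017),Rface())
a=read_camera("scene")[:,:,::-1];cv2.imwrite("pics/s11.png",cv2.resize(a[80:250,170:350],None,fx=3.3,fy=3.3,interpolation=cv2.INTER_CUBIC))
E
```

```text
clock: 10.08
tool_pos: [0.4842, -0.0946, 0.2536]
eef_rot: [[-0.163, -0.809, 0.565], [-0.987, 0.134, -0.092], [-0.001, -0.572, -0.82]]
force: [-1.2, 0.1, -0.8]
finger_gap: 0.044
[108.2937 -19.5031  76.2946] [-1.4627 -0.0697 -0.0073]
clock 10.0833 xyz [ 0.0023 -0.0032  0.2372] rot [ 0.0011  0.0007 -0.0003] q [-34.611  -11.9073 121.812   22.3576  40.0463  51.4294]
```

View pics/s11.png

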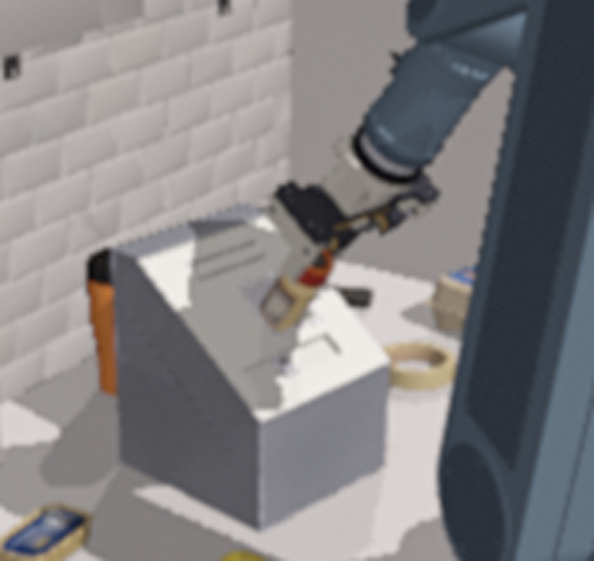

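The foot is in the opening with little force, so I'll push on to the fingertips near the face.

```bash
python3 -m creep '[{"x":0.002,"y":-0.003,"z":0.04,"rx":0.001,"ry":0,"rz":0,"grip":1},{"x":0.002,"y":-0.003,"z":0.08,"rx":0.001,"ry":0,"rz":0,"grip":1},{"x":0.002,"y":-0.003,"z":0.12,"rx":0.001,"ry":0,"rz":0,"grip":1},{"x":0.002,"y":-0.003,"z":0.16,"rx":0.001,"ry":0,"rz":0,"grip":1},{"x":0.002,"y":-0.003,"z":0.19,"rx":0.001,"ry":0,"rz":0,"grip":1},{"x":0.002,"y":-0.003,"z":0.22,"rx":0.001,"ry":0,"rz":0,"grip":1},{"x":0.002,"y":-0.003,"z":0.237,"rx":0.001,"ry":0,"rz":0,"grip":1},{"x":0.002,"y":-0.003,"z":0.237,"rx":0.001,"ry":0,"rz":0,"grip":1}]'
python3 - <<'E'
from h import *
import cv2
s=observe();print(inface(s['tool_pos'])*1e3,face().T@s['force'])
cv2.imwrite("pics/w12.png",cv2.resize(read_camera("wrist")[:,:,::-1],None,fx=1.5,fy=1.5))
a=read_camera("scene")[:,:,::-1];cv2.imwrite("pics/s12.png",cv2.resize(a[80:250,170:350],None,fx=3.3,fy=3.3,interpolation=cv2.INTER_CUBIC))
E
```

```text
clock: 10.8
tool_pos: [0.5179, -0.1006, 0.2049]
eef_rot: [[-0.163, -0.809, 0.565], [-0.987, 0.135, -0.092], [-0.002, -0.572, -0.82]]
force: [-0.3, -0.8, -1.9]
finger_gap: 0.0439
[108.3933 -19.9009  16.7165] [-1.2148 -0.8382 -1.5297]
```

View pics/w12.png

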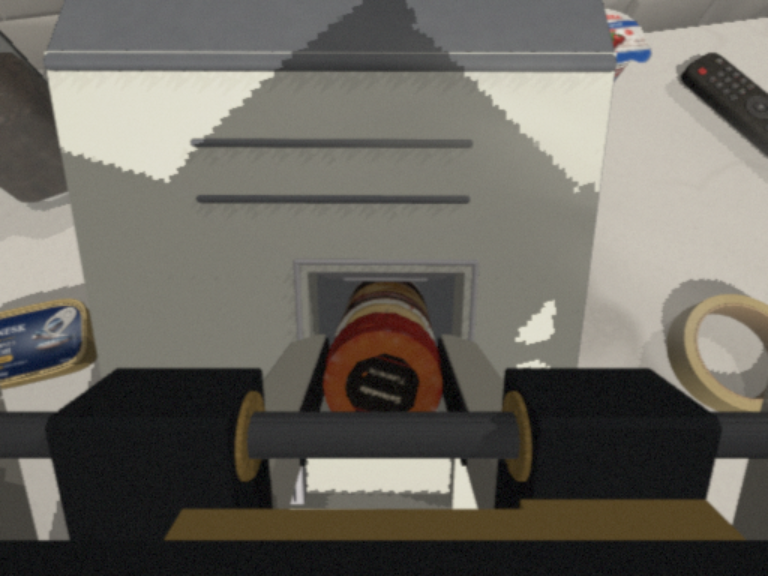

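View pics/s12.png

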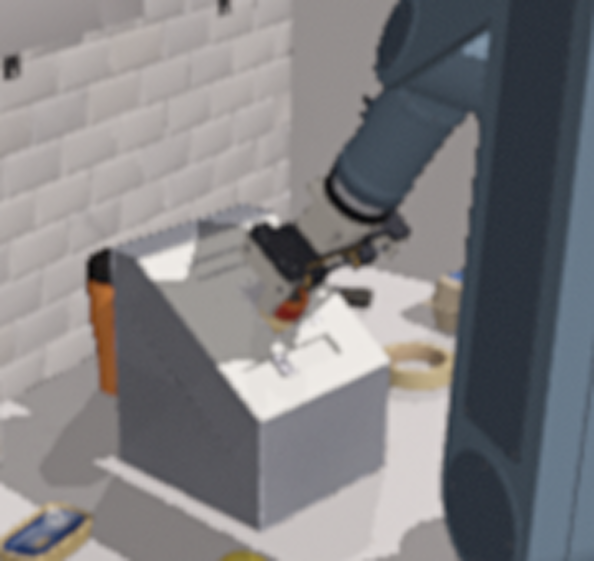

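The jar is through the open flap and the gripper is at the face, so I'll release.

```bash
python3 -m creep '[{"x":0,"y":0,"z":0,"rx":0,"ry":0,"rz":0,"grip":-0.3},{"x":0,"y":0,"z":0,"rx":0,"ry":0,"rz":0,"grip":-0.3},{"x":0,"y":0,"z":0,"rx":0,"ry":0,"rz":0,"grip":-0.4},{"x":0,"y":0,"z":0,"rx":0,"ry":0,"rz":0,"grip":-0.5},{"x":0,"y":0,"z":-0.05,"rx":0,"ry":0,"rz":0,"grip":-0.5},{"x":0,"y":0,"z":-0.1,"rx":0,"ry":0,"rz":0,"grip":-0.5},{"x":0,"y":0,"z":-0.2,"rx":0,"ry":0,"rz":0,"grip":-0.5},{"x":0,"y":0,"z":-0.28,"rx":0,"ry":0,"rz":0,"grip":-0.4}]'
python3 - <<'E'
from h import *
import cv2
s=observe();print(inface(s['tool_pos'])*1e3,face().T@s['force'])
cv2.imwrite("pics/w13.png",cv2.resize(read_camera("wrist")[:,:,::-1],None,fx=1.5,fy=1.5))
a=read_camera("scene")[:,:,::-1];cv2.imwrite("pics/s13.png",cv2.resize(a[80:250,170:350],None,fx=3.3,fy=3.3,interpolation=cv2.INTER_CUBIC))
E
```

```text
clock: 11.57
tool_pos: [0.4777, -0.0939, 0.2638]
eef_rot: [[-0.163, -0.809, 0.565], [-0.987, 0.134, -0.092], [-0.001, -0.573, -0.82]]
force: [0.9, -1.3, -0.1]
finger_gap: 0.0666
[108.776  -19.8907  88.3711] [ 0.8612 -1.0937 -0.7504]
```

View pics/w13.png

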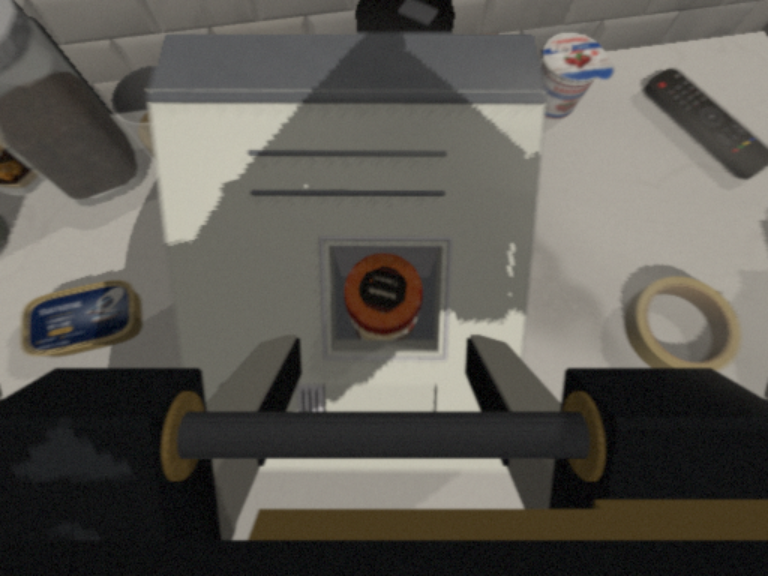

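View pics/s13.png

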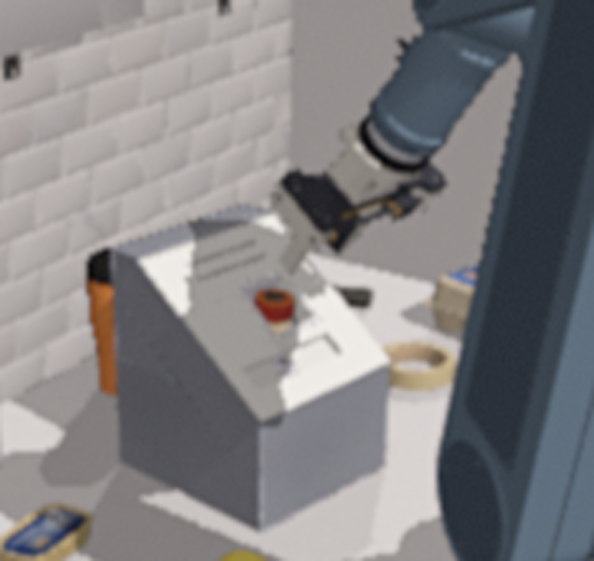

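The jar is pinched, with its cap at (384,290) standing out of the opening and tilted towards vertical. I'll close the fingers and push it on from behind. First I'll locate the cap.

Run:
```python
from h import *
c=calibration("wrist");s=calibration("scene");U=lambda u:(u+.5)/1.5-.5
w=ray(c,U(384),U(289)); 
r=ray(s,170+(275+.5)/3.3-.5,80+(297+.5)/3.3-.5)
p,e=tri(w,r);print(inface(p)*1e3,e)
for z in(.01,.02,.03):
    o,d=w;F=face();t=((FO+F[:,2]*z-o)@F[:,2])/(d@F[:,2]);print(z,inface(o+t*d)*1e3)
for p in[(.142,-.02,0),(.08,-.02,0)]:
    u,v=proj(c,fp(*p));print((v+.5)*1.5-.5)
plan(fp(.112,-.020,.05),Rface())
```

```text
[120.3168 -19.8227   3.876 ] 0.00010363934624749028
0.01 [121.9229 -19.7776  10.    ]
0.02 [124.4733 -19.7515  20.    ]
0.03 [127.0237 -19.7254  30.    ]
249.74420206227776
353.1799114224809
clock 11.6667 xyz [-0.0025 -0.0023  0.1594] rot [-0.0033 -0.0007  0.0004] q [-35.3461 -13.6009 121.2767  22.1     41.9987  51.5144]
```

Cap top is at face x≈120, z≈+4 mm. I'll close the fingers and push at face x≈116.

```bash
python3 -m creep '[{"x":-0.002,"y":-0.02,"z":0,"rx":-0.003,"ry":0,"rz":0,"grip":1},{"x":-0.002,"y":-0.02,"z":0,"rx":-0.003,"ry":0,"rz":0,"grip":1},{"x":-0.002,"y":-0.025,"z":0.05,"rx":-0.003,"ry":0,"rz":0,"grip":1},{"x":-0.002,"y":-0.025,"z":0.1,"rx":-0.003,"ry":0,"rz":0,"grip":1},{"x":-0.002,"y":-0.025,"z":0.15,"rx":-0.003,"ry":0,"rz":0,"grip":1},{"x":-0.002,"y":-0.025,"z":0.18,"rx":-0.003,"ry":0,"rz":0,"grip":1},{"x":-0.002,"y":-0.025,"z":0.2,"rx":-0.003,"ry":0,"rz":0,"grip":1},{"x":-0.002,"y":-0.025,"z":0.22,"rx":-0.003,"ry":0,"rz":0,"grip":1}]'
python3 - <<'E'
from h import *
import cv2
s=observe();print(inface(s['tool_pos'])*1e3,face().T@s['force'])
plan(fp(.116,-.020,-.022),Rface())
cv2.imwrite("pics/w14.png",cv2.resize(read_camera("wrist")[:,:,::-1],None,fx=1.5,fy=1.5))
E
```

```text
clock: 12.33
tool_pos: [0.5154, -0.1001, 0.224]
eef_rot: [[-0.163, -0.809, 0.565], [-0.987, 0.133, -0.094], [0.001, -0.573, -0.82]]
force: [0.6, 1.2, 0.2]
finger_gap: 0.0162
[117.2726 -19.8922  33.8529] [ 0.4472  1.2589 -0.0521]
clock 12.3333 xyz [0.0004 0.0048 0.2234] rot [ 0.0007 -0.0002  0.0004] q [-32.0322  -5.7323 121.6289  23.4821  33.5246  51.1897]
```

View pics/w14.png

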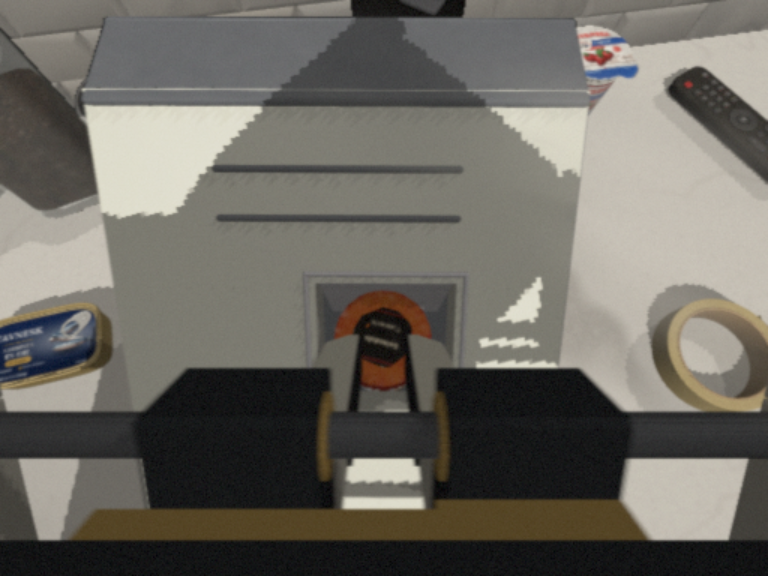

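The cap is still seated and the closing fingers are centred on it, so I'll push.

```bash
python3 -m creep '[{"x":0,"y":0.003,"z":0.01,"rx":0,"ry":0,"rz":0,"grip":1},{"x":0,"y":0.003,"z":0.03,"rx":0,"ry":0,"rz":0,"grip":1},{"x":0,"y":0.003,"z":0.06,"rx":0,"ry":0,"rz":0,"grip":1},{"x":0,"y":0.003,"z":0.09,"rx":0,"ry":0,"rz":0,"grip":1},{"x":0,"y":0.003,"z":0.12,"rx":0,"ry":0,"rz":0,"grip":1},{"x":0,"y":0.003,"z":0.15,"rx":0,"ry":0,"rz":0,"grip":1},{"x":0,"y":0.003,"z":0.17,"rx":0,"ry":0,"rz":0,"grip":1},{"x":0,"y":0.003,"z":0.18,"rx":0,"ry":0,"rz":0,"grip":1}]'
python3 - <<'E'
from h import *
import cv2
s=observe();print(inface(s['tool_pos'])*1e3,face().T@s['force'])
plan(fp(.116,-.020,-.022),Rface())
cv2.imwrite("pics/w15.png",cv2.resize(read_camera("wrist")[:,:,::-1],None,fx=1.5,fy=1.5))
a=read_camera("scene")[:,:,::-1];cv2.imwrite("pics/s15.png",cv2.resize(a[80:250,170:350],None,fx=3.3,fy=3.3,interpolation=cv2.INTER_CUBIC))
E
```

```text
clock: 13.05
tool_pos: [0.5403, -0.1043, 0.1852]
eef_rot: [[-0.163, -0.81, 0.564], [-0.987, 0.134, -0.093], [0.0, -0.571, -0.821]]
force: [0.7, -0.3, -0.7]
finger_gap: 0.0007
[115.76   -19.909  -12.4367] [ 0.215  -0.1512 -0.9996]
clock 13.05 xyz [ 0.0004 -0.0011  0.0383] rot [0.0018 0.     0.0001] q [-30.3302   0.5706 122.2237  26.9929  26.7324  48.105 ]
```

View pics/w15.png

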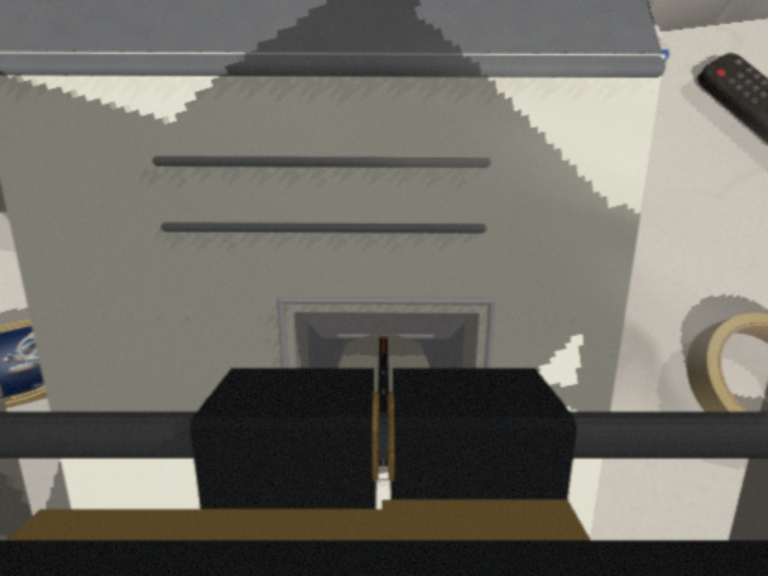

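View pics/s15.png

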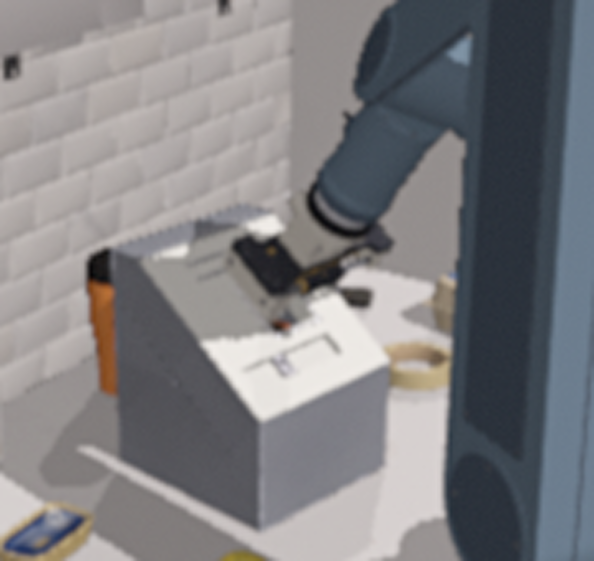

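The fingertips are 26 mm in with low force, and the cap's red is still faintly visible at (283,325) in the scene crop. I'll push further.

```bash
python3 -m creep '[{"x":0,"y":0,"z":0.02,"rx":0.001,"ry":0,"rz":0,"grip":1},{"x":0,"y":0,"z":0.035,"rx":0.001,"ry":0,"rz":0,"grip":1},{"x":0,"y":0,"z":0.05,"rx":0.001,"ry":0,"rz":0,"grip":1},{"x":0,"y":0,"z":0.065,"rx":0.001,"ry":0,"rz":0,"grip":1},{"x":0,"y":0,"z":0.065,"rx":0.001,"ry":0,"rz":0,"grip":1},{"x":0,"y":0,"z":0.065,"rx":0.001,"ry":0,"rz":0,"grip":1},{"x":0,"y":0,"z":0.065,"rx":0.001,"ry":0,"rz":0,"grip":1},{"x":0,"y":0,"z":0.065,"rx":0.001,"ry":0,"rz":0,"grip":1}]'
python3 - <<'E'
from h import *
import cv2
s=observe();print(inface(s['tool_pos'])*1e3,face().T@s['force'])
E
python3 -m creep '[{"x":0,"y":0,"z":-0.05,"rx":0,"ry":0,"rz":0,"grip":1},{"x":0,"y":0,"z":-0.12,"rx":0,"ry":0,"rz":0,"grip":1},{"x":0,"y":0,"z":-0.2,"rx":0,"ry":0,"rz":0,"grip":1},{"x":0,"y":0,"z":-0.3,"rx":0,"ry":0,"rz":0,"grip":1},{"x":0,"y":0,"z":-0.4,"rx":0,"ry":0,"rz":0,"grip":1},{"x":0,"y":0,"z":-0.5,"rx":0,"ry":0,"rz":0,"grip":1},{"x":0,"y":0,"z":-0.5,"rx":0,"ry":0,"rz":0,"grip":1},{"x":0,"y":0,"z":-0.5,"rx":0,"ry":0,"rz":0,"grip":1}]'
python3 - <<'E'
from h import *
import cv2
cv2.imwrite("pics/w16.png",cv2.resize(read_camera("wrist")[:,:,::-1],None,fx=1.5,fy=1.5))
E
```

```text
clock: 13.82
tool_pos: [0.5492, -0.1056, 0.1721]
eef_rot: [[-0.163, -0.809, 0.565], [-0.987, 0.134, -0.093], [-0.0, -0.572, -0.82]]
force: [-1.0, -0.1, -1.1]
finger_gap: 0.0004
[115.5563 -19.796  -28.3236] [-1.3945 -0.2767 -0.3769]
clock: 14.48
tool_pos: [0.4791, -0.0946, 0.2765]
eef_rot: [[-0.164, -0.807, 0.568], [-0.986, 0.133, -0.096], [0.002, -0.576, -0.817]]
force: [0.4, -0.9, -1.3]
finger_gap: 0.0008
```

View pics/w16.png

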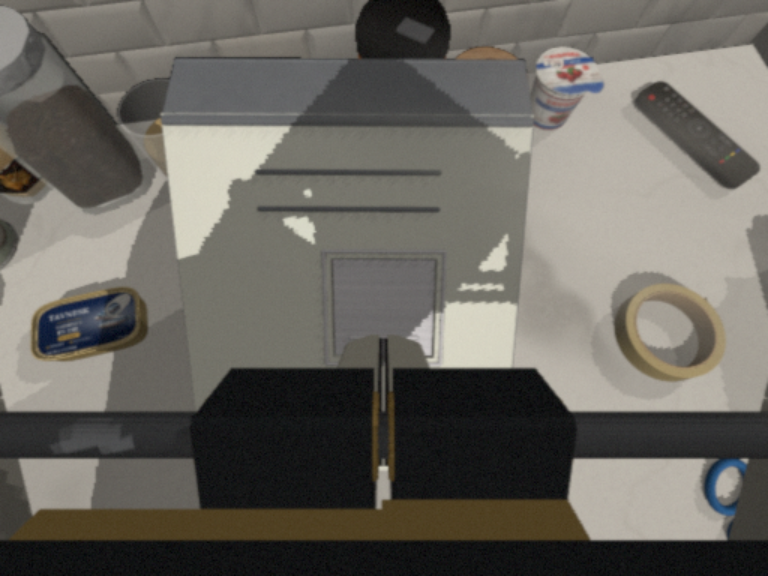

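The flap is shut over the whole opening (330–440, 257–362) and the jar is gone. Now I'll straddle the tab for locking.

Run:
```python
from h import *
plan(fp(.0455,.026,.04),Rface())
```

```text
clock 14.5333 xyz [-0.1845  0.283   0.2274] rot [-0.0002 -0.0005  0.0001] q [-35.1428 -13.9753 120.1215  21.1432  43.5673  52.7912]
```

```bash
python3 -m creep '[{"x":-0.06,"y":0.1,"z":0,"rx":0,"ry":0,"rz":0,"grip":0.14},{"x":-0.12,"y":0.2,"z":0,"rx":0,"ry":0,"rz":0,"grip":0.14},{"x":-0.1845,"y":0.283,"z":0.03,"rx":0,"ry":0,"rz":0,"grip":0.14},{"x":-0.1845,"y":0.283,"z":0.1,"rx":0,"ry":0,"rz":0,"grip":0.14},{"x":-0.1845,"y":0.283,"z":0.16,"rx":0,"ry":0,"rz":0,"grip":0.14},{"x":-0.1845,"y":0.283,"z":0.2,"rx":0,"ry":0,"rz":0,"grip":0.14},{"x":-0.1845,"y":0.283,"z":0.227,"rx":0,"ry":0,"rz":0,"grip":0.14},{"x":-0.1845,"y":0.283,"z":0.227,"rx":0,"ry":0,"rz":0,"grip":0.14}]'
python3 - <<'E'
from h import *
import cv2
plan(fp(.0455,.026,.006),Rface())
cv2.imwrite("pics/w17.png",cv2.resize(read_camera("wrist")[:,:,::-1],None,fx=1.5,fy=1.5))
E
```

```text
clock: 15.2
tool_pos: [0.4609, -0.0442, 0.1854]
eef_rot: [[-0.163, -0.81, 0.563], [-0.987, 0.134, -0.092], [-0.001, -0.57, -0.822]]
force: [-0.3, -0.7, -0.4]
finger_gap: 0.0398
clock 15.2 xyz [ 0.0018 -0.008   0.1291] rot [ 0.0028  0.0004 -0.0002] q [-27.4739 -10.2181 131.4576  22.8442  27.2112  54.469 ]
```

View pics/w17.png

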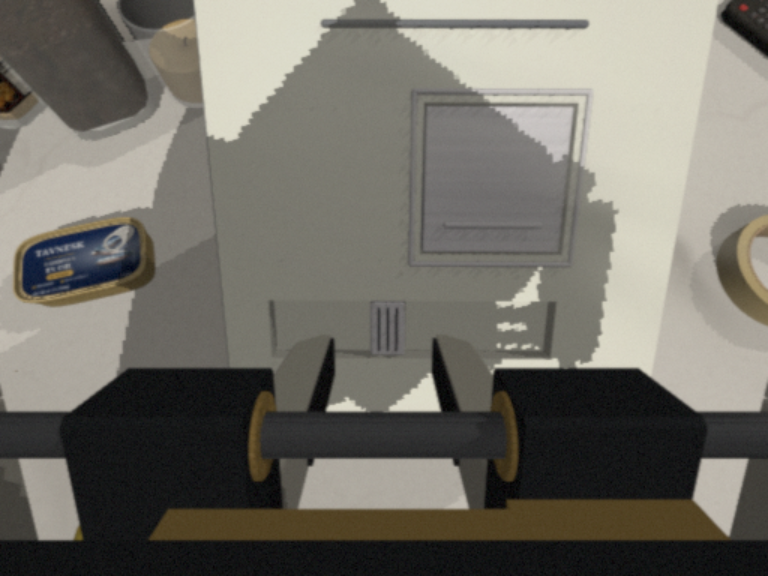

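The flap is flush and the tab at (388,327) sits between the fingers. I'll dip and push right.

```bash
python3 -m creep '[{"x":0.002,"y":-0.008,"z":0.03,"rx":0.002,"ry":0,"rz":0,"grip":0.14},{"x":0.002,"y":-0.008,"z":0.06,"rx":0.002,"ry":0,"rz":0,"grip":0.14},{"x":0.002,"y":-0.008,"z":0.09,"rx":0.002,"ry":0,"rz":0,"grip":0.14},{"x":0.002,"y":-0.008,"z":0.11,"rx":0.002,"ry":0,"rz":0,"grip":0.14},{"x":0.002,"y":-0.008,"z":0.12,"rx":0.002,"ry":0,"rz":0,"grip":0.14},{"x":0.002,"y":-0.008,"z":0.129,"rx":0.002,"ry":0,"rz":0,"grip":0.14},{"x":0.002,"y":-0.008,"z":0.129,"rx":0.002,"ry":0,"rz":0,"grip":0.14},{"x":0.002,"y":-0.008,"z":0.129,"rx":0.002,"ry":0,"rz":0,"grip":0.14}]'
python3 - <<'E'
from h import *
s=observe();print(inface(s['tool_pos'])*1e3,face().T@s['force'])
E
python3 -m creep '[{"x":0.02,"y":0,"z":0,"rx":0,"ry":0,"rz":0,"grip":0.14},{"x":0.04,"y":0,"z":0,"rx":0,"ry":0,"rz":0,"grip":0.14},{"x":0.06,"y":0,"z":0,"rx":0,"ry":0,"rz":0,"grip":0.14},{"x":0.08,"y":0,"z":0,"rx":0,"ry":0,"rz":0,"grip":0.14},{"x":0.1,"y":0,"z":0,"rx":0,"ry":0,"rz":0,"grip":0.14},{"x":0.12,"y":0,"z":0,"rx":0,"ry":0,"rz":0,"grip":0.14},{"x":0.13,"y":0,"z":0,"rx":0,"ry":0,"rz":0,"grip":0.14},{"x":0.135,"y":0,"z":0,"rx":0,"ry":0,"rz":0,"grip":0.14}]'
python3 - <<'E'
from h import *
s=observe();print(inface(s['tool_pos'])*1e3,face().T@s['force'])
E
```

```text
clock: 15.92
tool_pos: [0.4807, -0.048, 0.1609]
eef_rot: [[-0.163, -0.808, 0.566], [-0.987, 0.134, -0.093], [-0.001, -0.573, -0.819]]
force: [-0.4, -1.0, -0.5]
finger_gap: 0.0398
[46.0802 25.8756  6.7253] [-0.4837 -1.0249 -0.2719]
clock: 16.58
tool_pos: [0.4751, -0.0814, 0.1612]
eef_rot: [[-0.163, -0.808, 0.566], [-0.987, 0.134, -0.093], [-0.001, -0.574, -0.819]]
force: [0.8, 2.2, 2.3]
finger_gap: 0.0399
[46.1899 -7.9291  6.9607] [1.6261 2.3115 1.6199]
```

```bash
python3 -m creep '[{"x":0.003,"y":0,"z":0,"rx":0,"ry":0,"rz":0,"grip":0.14},{"x":0.005,"y":0,"z":0,"rx":0,"ry":0,"rz":0,"grip":0.14},{"x":0.007,"y":0,"z":0,"rx":0,"ry":0,"rz":0,"grip":0.14},{"x":0.008,"y":0,"z":0,"rx":0,"ry":0,"rz":0,"grip":0.14},{"x":0.009,"y":0,"z":0,"rx":0,"ry":0,"rz":0,"grip":0.14},{"x":0.01,"y":0,"z":0,"rx":0,"ry":0,"rz":0,"grip":0.14},{"x":0.01,"y":0,"z":0,"rx":0,"ry":0,"rz":0,"grip":0.14},{"x":0.01,"y":0,"z":0,"rx":0,"ry":0,"rz":0,"grip":0.14}]'
python3 - <<'E'
from h import *
s=observe();print(inface(s['tool_pos'])*1e3,face().T@s['force'])
E
```

```text
clock: 17.25
tool_pos: [0.4747, -0.0831, 0.1612]
eef_rot: [[-0.163, -0.808, 0.566], [-0.987, 0.134, -0.092], [-0.002, -0.573, -0.819]]
force: [1.4, 5.8, 1.9]
finger_gap: 0.04
[46.1022 -9.7233  7.005 ] [1.4034 5.9059 1.3106]
```

The tab is at its stop: the force rises to 6 N and the position is as predicted. I'll back off, lift and check.

```bash
python3 -m creep '[{"x":-0.03,"y":0,"z":0,"rx":0,"ry":0,"rz":0,"grip":0.14},{"x":-0.04,"y":0,"z":0,"rx":0,"ry":0,"rz":0,"grip":0.14},{"x":-0.04,"y":0,"z":-0.1,"rx":0,"ry":0,"rz":0,"grip":0.14},{"x":-0.04,"y":0,"z":-0.2,"rx":0,"ry":0,"rz":0,"grip":0.14},{"x":-0.04,"y":0,"z":-0.3,"rx":0,"ry":0,"rz":0,"grip":0.14},{"x":-0.04,"y":0,"z":-0.42,"rx":0,"ry":0,"rz":0,"grip":0.14},{"x":-0.04,"y":0,"z":-0.5,"rx":0,"ry":0,"rz":0,"grip":0.14},{"x":-0.04,"y":0,"z":-0.5,"rx":0,"ry":0,"rz":0,"grip":0.14}]'
python3 - <<'E'
from h import *
import cv2
cv2.imwrite("pics/w20.png",cv2.resize(read_camera("wrist")[:,:,::-1],None,fx=1.5,fy=1.5))
c=calibration("wrist")
for y in(.003,.025):
    u,v=proj(c,fp(.045,y,0));print(y,u*1.5+.25,v*1.5+.25)
a=read_camera("scene")[:,:,::-1];cv2.imwrite("pics/s20.png",cv2.resize(a,None,fx=1.5,fy=1.5,interpolation=cv2.INTER_CUBIC))
E
```

```text
clock: 17.92
tool_pos: [0.4058, -0.0629, 0.2676]
eef_rot: [[-0.163, -0.805, 0.571], [-0.987, 0.132, -0.097], [0.003, -0.579, -0.815]]
force: [0.1, -0.9, 0.7]
finger_gap: 0.04
0.003 378.9028727727309 288.92447413369905
0.025 346.29103427333445 288.9435662319295
```

View pics/w20.png

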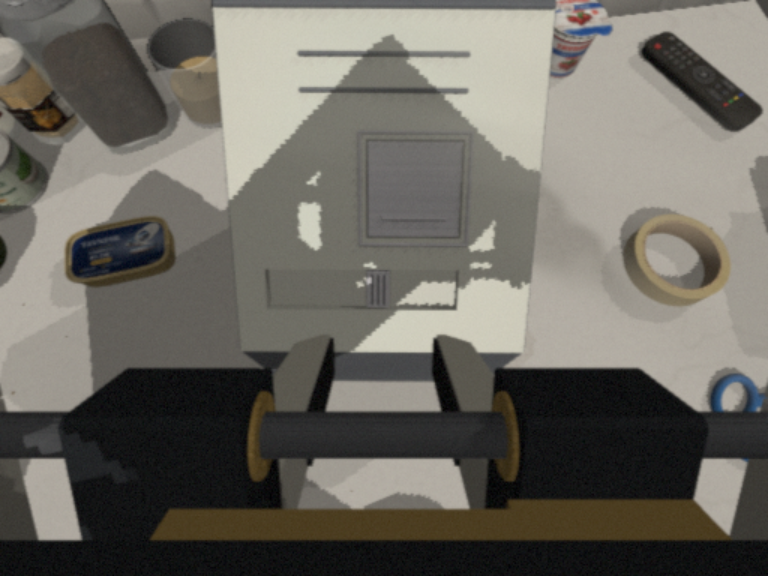

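View pics/s20.png

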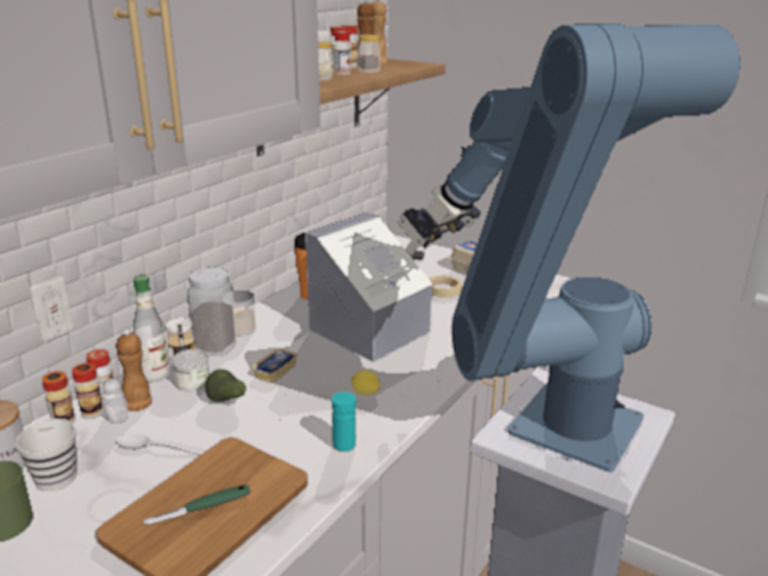

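The tab is at (377,289), against a prediction of (379,289) for locked. The flap is flush, the jar is no longer on the worktop, the bystanders are in place and the arm is clear. I'll hand in.

```bash
python3 -c "
from workcell import *
print(hand_in())"
```

```text
the job is handed in; nothing more can be done
None
```

The jar is in the caddy, the flap is shut and the lock tab is back at its locked end; I handed the job in at about 18 s.

- **Unlocking:** I straddled the tab with the fingertips and pushed it left to its stop, where the force rose to about 12.6 N.
- **The jar:** I gripped the red-capped jar by its cap and pushed it foot first through the flap. It was pinched there, so I pushed it on with closed fingers until they were about 42 mm below the face. The flap then closed.
- **Locking:** I pushed the tab right until the force reached about 6 N, then backed the arm off.

**Last checks:**
- In the last wrist picture the flap is flush.
- The tab is within about 2 px (1–1.5 mm) of where locked should be.
- The jar is gone from the worktop. The camera cannot see inside the caddy, so I infer that it lies at rest there.
- The lemon, avocado, tin and tape look unmoved; I checked them by eye only and did not measure them again.
- The arm touches nothing.

**Failed or disagreed:**
- One move was refused, apparently because keys were missing from its rows; the arm did not move.
- The camera estimates of the face height differed by 2–4 mm and those of the jar's position by up to 6 mm, without causing trouble.

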